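# Clear and probe the gasket channel of a filter hatch cover

## Robot

A 6-joint arm with a two-finger parallel gripper is mounted at the origin on a cart in front of the work surface, level with it; the furniture and walls round the work are solid. World frame = base frame: x ahead of the robot, y to its left, z up, the work surface at z = 0. Lengths are in m, angles in degrees, forces in N, time in s.
With the tool pointing down it reaches from about 0.35 to 0.85 m from the base axis. Payload 8.1 kg.
Tool frame: the origin (TCP) lies at the very end of the fingers, on their centre line; the grasp point (between the pads) lies 19 mm behind it; z points along the fingers, y is the line along which they close (so a half turn about z gives the same grasp; the last joint's range is limited). The gripper opens to 85 mm and grips with 20 to 120 N. Pads are 22 mm wide; open, the fingers measure 114 mm over their backs; the gripper's body (76 mm by 85 mm) begins 54 mm behind the grasp point. The pads swing forward as they close: fully open they stand 13 mm farther back than shut.
Start: joints at [59.794, 7.471, 85.268, -0, 87.261, -4.893], TCP at [0.257, 0.542, 0.21] pointing down, gripper open.
Joint ranges: [-169.43, 169.43], [-51.17, 129.36], [1.28, 143.12], [-76.62, 256.62], [0, 156.53], [-152.29, 152.29]. Speed limits (degrees/s): [136.94, 136.94, 159.86, 180, 180, 180].

## Interface

Orientations are given as [roll, pitch, yaw] about the fixed x, y, z axes, in that order (R = Rz(yaw) Ry(pitch) Rx(roll)).
In Python, from cell import ctrl gives the robot as it stands. The module is installed in compiled form; this text tells all that it offers.
- The arm moves only by the shell command python3 -m inch 'ROWS' [OPENING] [FORCE]. ROWS is JSON, a list of rows, each a list of 6 numbers: the shift along the tool's x, y, z in m, then the turn, a rotation vector about the tool's x, y, z in degrees. In form: [[dx, dy, dz, rx, ry, rz], ...]. A call has exactly 5 rows; each row is the pose to reach, as a shift and turn from the pose commanded when the call began, along the tool's axes at that moment; what a row does not reach only later rows make up. A row lasts 1/8 s, in which the tool goes at most 62.5 mm and 10.7 degrees, less where a joint would pass 70% of its speed; a pose out of reach is approached as far as the arm can. A call with a gripper value outside its range is refused whole. OPENING is the finger opening in m, from 0 to 0.0854, set as the call begins (- or left out, the last holds). The fingers move at their own pace and stop on an object; FORCE is the grip in N (left out, the last holds). Time passes only in rows, so rows that repeat a pose let the fingers close, or fill a call up. It gives the time, the measured TCP pose, the force, the opening and the grip force at its end, in the units of the state.
- ctrl.get_state(): the state, without advancing time (a new reading comes with each control period).
- ctrl.grab_frame(name): name is "scene" or "top" or "wrist"; returns a dict with "image" (400x640x3 uint8, red, green, blue), "fov_y" (degrees; the focal length in pixels is half the picture's height over the tangent of half this angle, whatever the lens; pixels are square), "cx", "cy" (the principal point, pixels), "dist_coeffs" ([k1, k2, p1, p2, k3] as OpenCV has them; the pictures are not rectified), "world_to_cam" (4x4, takes a point from world to camera coordinates). Camera axes: x right, y up, looking along -z (the intrinsics and any distortion apply to the point x, -y, -z); pixel columns grow to the right and rows downward; lengths in m; the calibration is good to about 2 mm. A picture is of the moment at which its call begins. There is no depth.
- ctrl.hand_in(): hands the job in; it is judged then, once.
The state is a dict: "t": time; "joint_positions": joint angles; "joint_vel": joint speeds; "joint_torque": joint torques, N m; "tool_pos": TCP position; "tcp_rot": TCP orientation; "ft_force": force on the tool from outside, world axes, zero at the start; "ft_torque": the same for the moment, N m; "grip_width": finger opening in m; "grasp_force": force on a finger pad.
Only numpy, scipy, OpenCV 4.12 (cv2) and the standard library are available. Lean on these libraries where they do the work, as an engineer would, in place of code of your own. Each camera call takes 0.05 s, during which the arm holds its last target. There are 200 camera calls.

## Task

First put every timber scrap that lies on the grey hatch cover into the blue scrap tub. Then take the orange-handled probe from its stand and check the gasket channel with it: guide the tip, down between the two white ribs, slowly (a few centimetres a second) along the whole channel from the green dot to the red dot. Finally hang the probe upright in its stand again, resting on its collar, and leave the other things on the bench alone.

Things in the scene. Friction and masses are not known exactly. Their poses are not given: they have to be found in the camera images.
- scrap_0_c (a point): centre of a timber offcut block, 60x28x22 mm (its own x, y, z: long, narrow, high), 40 g; may be absent; it lies across the raised ribs of the channel at the start. Pinch it from above across the narrow side.
- scrap_1_c (a point): centre of a timber offcut block, 54x26x24 mm (its own x, y, z: long, narrow, high), 40 g; may be absent; it lies across the raised ribs of the channel at the start. Pinch it from above across the narrow side.
- scrap_2_c (a point): centre of a timber offcut block, 58x30x20 mm (its own x, y, z: long, narrow, high), 40 g; may be absent; it lies across the raised ribs of the channel at the start. Pinch it from above across the narrow side.
- scrap_3_c (a point): centre of a timber offcut block, 46x28x24 mm (its own x, y, z: long, narrow, high), 40 g; may be absent; it lies flat on the middle of the cover at the start. Pinch it from above across the narrow side.
- probe: hand-held inspection probe, 133 mm long, 80 g; the origin is its ball tip (6 mm across), +z runs up along the probe. Above the tip: a 9 mm shank up to 70 mm, a black collar 36 mm across from 70 to 77 mm, an orange round handle 22 mm across from 77 to 133 mm. At the start it hangs upright in the stand by its collar.
- probe_grip (a point): middle of the probe's orange handle, 105 mm above its tip: the place to grasp it
- stand_hole (a point): centre of the 20 mm round hole in the top plate (80x80 mm, its top 87 mm above the bench) of the fixed probe stand, on the top face; the probe hangs in it with the collar resting on this face, the shank having about 5 mm of play to each side; the space below is free
- bin: fixed blue open scrap tub, outside 120 (own x) x 100 (own y) mm, 70 mm high, walls 4 mm; origin at the centre of its underside, z up
- panel: fixed grey plastic hatch cover lying on the bench, 150 (own x) x 230 (own y) x 14 mm; origin at the centre of its underside, z up. On its top two parallel white round ribs, 8 mm high, make a U-shaped gasket channel 14 mm wide between them, open at both ends and above; a green dot marks its start, a red dot its end, 18 mm outside the ends
- seam_0 (a point): point 0 of 0..6 of the middle line of the gasket channel, on its floor (14 mm above the bench); the line is straight from each point to the next (the start, by the green dot)
- seam_1 (a point): point 1 of 0..6 of the middle line of the gasket channel, on its floor (14 mm above the bench); the line is straight from each point to the next
- seam_2 (a point): point 2 of 0..6 of the middle line of the gasket channel, on its floor (14 mm above the bench); the line is straight from each point to the next
- seam_3 (a point): point 3 of 0..6 of the middle line of the gasket channel, on its floor (14 mm above the bench); the line is straight from each point to the next
- seam_4 (a point): point 4 of 0..6 of the middle line of the gasket channel, on its floor (14 mm above the bench); the line is straight from each point to the next
- seam_5 (a point): point 5 of 0..6 of the middle line of the gasket channel, on its floor (14 mm above the bench); the line is straight from each point to the next
- seam_6 (a point): point 6 of 0..6 of the middle line of the gasket channel, on its floor (14 mm above the bench); the line is straight from each point to the next (the end, by the red dot)
- regulator (a point): near right corner of the regulator on a fixed gas bottle, 0.46 m tall (x over 0.53, y over -0.05 m), an obstacle to keep the wrist clear of; left of it a 0.5 m tall reactor (x over 0.52, y 0.14 to 0.37 m) and a cable hanging 0.2 to 0.35 m high in front of both (x over 0.52 m; beyond y = 0.19 m, x over 0.39 m). Draw the arm back before swinging left.
- bottle_white: small white bottle 42x42x86 mm, a bystander to leave alone; origin at the centre of its underside
- jar: glass spice jar 47x47x98 mm, a bystander to leave alone; origin at the centre of its underside
- tape: black roll of tape 62x60x19 mm, a bystander to leave alone; origin at the centre of its underside
There are look-alikes about, which are no part of the job. What is shaped like the part that bears scrap_3_c but pink is not meant.

How it is judged:
By the outcome, as a careful person would: the job done as asked, in the order asked, and still so for the second after the job is handed in, with the robot touching nothing.
Of scrap_0, scrap_1, scrap_2, scrap_3 only 2 to 4 are there at a start; the rules pass over those that are not, and their reading is None.
At some moment in a run one of scrap_0, scrap_1, scrap_2, scrap_3 may be knocked a few centimetres aside while the robot is not near it.
It also fails if it takes over 210 s, if anything falls off the work surface, if the arm or the gripper's body presses on something with over 40 N, if the wrist force passes 120 N, or if a joint passes its speed limit or range.

## Working session

There is one attempt and no reset: what is moved stays moved. The work goes in short steps, Python scripts to look and compute and a shell command to move; the robot and the scene stay as the last step left them, time stands still between calls to the robot, and variables do not carry over. Pictures are saved under pics/ and viewed, at most 14 in all, crops included, and the job is handed in when it is done.

```bash
mkdir -p pics; cat > h.py <<'E'
import numpy as np, cv2, json
from cell import ctrl
from scipy.spatial.transform import Rotation as R
def grab(name,fn=None):
    f=ctrl.grab_frame(name)
    if fn: cv2.imwrite('pics/'+fn+'.png',cv2.cvtColor(f['image'],cv2.COLOR_RGB2BGR))
    return f
def K(f):
    h=f['image'].shape[0]; F=h/2/np.tan(np.radians(f['fov_y']/2))
    return np.array([[F,0,f['cx']],[0,F,f['cy']],[0,0,1.]])
def to_world(f,px,z):
    px=np.array(px,float).reshape(-1,1,2)
    n=cv2.undistortPointsIter(px,K(f),np.array(f['dist_coeffs'],float),None,None,(3,50,1e-9)).reshape(-1,2)
    T=np.linalg.inv(np.array(f['world_to_cam'])); o=T[:3,3]
    d=np.c_[n[:,0],-n[:,1],-np.ones(len(n))]@T[:3,:3].T
    s=(np.broadcast_to(z,len(n))-o[2])/d[:,2]
    return o+d*s[:,None]
def to_px(f,P):
    P=np.atleast_2d(P).astype(float); T=np.array(f['world_to_cam'])
    c=P@T[:3,:3].T+T[:3,3]; c=c*[1,-1,-1]
    return cv2.projectPoints(c,np.zeros(3),np.zeros(3),K(f),np.array(f['dist_coeffs'],float))[0].reshape(-1,2)
def tool(goal,yaw=None):
    """shift in tool axes to TCP goal, turn about tool z (deg) to get tool-y direction angle yaw (mod 180)"""
    s=ctrl.get_state(); r=R.from_euler('xyz',s['tcp_rot'],degrees=True)
    d=r.inv().apply(np.array(goal)-s['tool_pos'])
    return d
E
python3 - <<'E'
from h import *
for n in('scene','top','wrist'):
    f=grab(n,n+'0'); print(n,f['fov_y'],f['cx'],f['cy'],f['dist_coeffs'],np.linalg.inv(f['world_to_cam']).round(3).tolist())
print(ctrl.get_state())
E
```

```text
scene 45.36603206775073 316.5783446000199 190.50001920823618 [-0.01730697  0.          0.          0.          0.        ] [[0.687, 0.377, -0.622, -0.197], [-0.727, 0.325, -0.605, -0.899], [-0.026, 0.867, 0.497, 0.828], [0.0, 0.0, 0.0, 1.0]]
top 51.102148204704434 317.0523265946842 201.49101719541954 [0.03716562 0.         0.         0.         0.        ] [[0.018, 0.992, -0.127, 0.401], [-1.0, 0.019, 0.008, -0.167], [0.011, 0.127, 0.992, 1.413], [0.0, 0.0, 0.0, 1.0]]
wrist 70.09371137855511 323.21390559212676 204.6310932602218 [-0.00558578  0.          0.          0.          0.        ] [[0.428, -0.864, -0.267, 0.188], [0.904, 0.408, 0.128, 0.575], [-0.002, -0.296, 0.955, 0.372], [0.0, 0.0, 0.0, 1.0]]
{'t': 0.15, 'joint_positions': array([ 5.97949580e+01,  7.50545442e+00,  8.53145195e+01,  6.55466867e-05,
        8.72627809e+01, -4.89348126e+00]), 'joint_vel': array([ 0.02797074, -0.16304214, -0.24578518, -0.02245321, -0.00148206,
       -0.03940404]), 'joint_torque': array([ 1.24764520e-03, -5.70060539e+01, -5.01163423e+01, -2.27422452e-04,
        9.45658714e-03,  8.22159834e-07]), 'tool_pos': array([0.25627754, 0.54201051, 0.20958656]), 'tcp_rot': array([-1.79917552e+02, -7.12450970e-03,  1.54688431e+02]), 'ft_force': array([ 0.17153615,  0.22278721, -0.15527162]), 'ft_torque': array([ 0.03270726,  0.00580133, -0.00547491]), 'grasp_force': 0.0, 'grip_width': 0.08518219740261894}
```

View pics/top0.png

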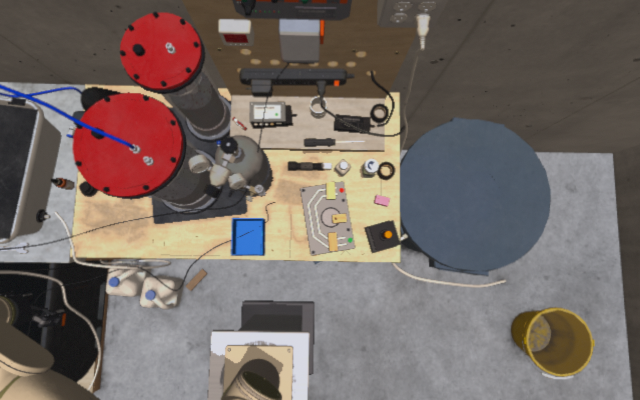

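View pics/scene0.png

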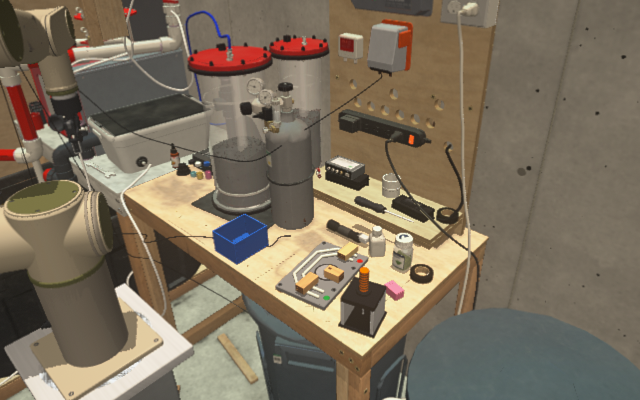

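The top view shows the panel at about (328,218), with scraps at (331,190), (340,218) and (333,241). The tub is at (248,237), the probe stand at (382,236), and the pink decoy at (382,200).

```bash
python3 - <<'E'
from h import *
a=cv2.imread('pics/top0.png')[172:262,292:412]; b=cv2.imread('pics/scene0.png')[230:340,265:415]
A=cv2.resize(a,(800,600),interpolation=cv2.INTER_CUBIC)
cv2.imwrite('pics/c1.png',A)
B=cv2.resize(b,(800,587),interpolation=cv2.INTER_CUBIC)
cv2.imwrite('pics/c2.png',B)
E
```

```text
(no output)
```

View pics/c1.png

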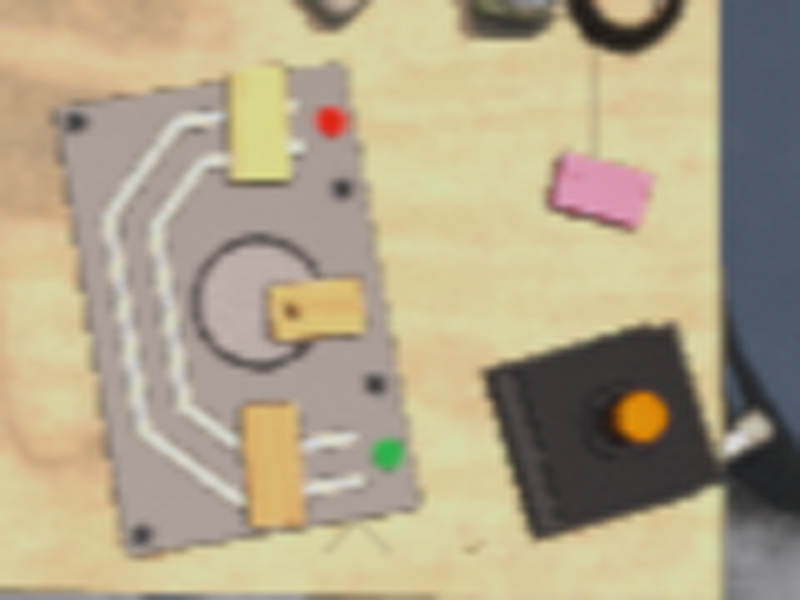

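View pics/c2.png

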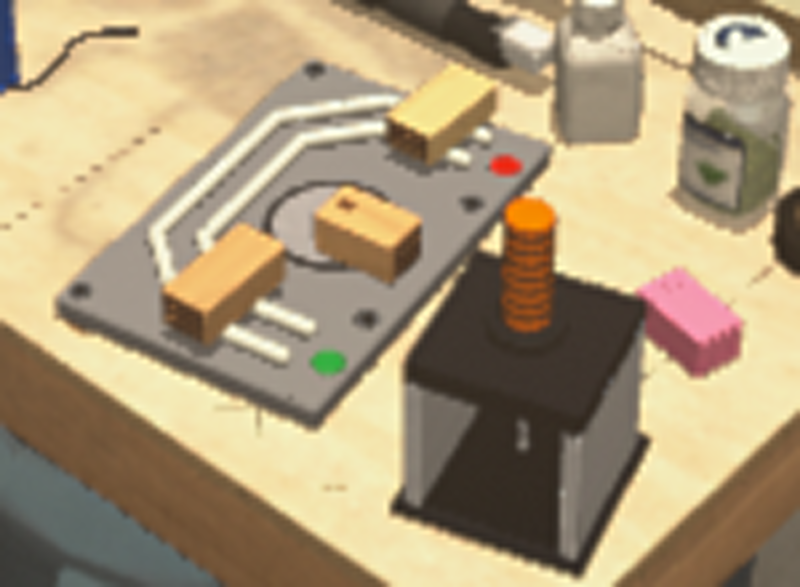

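```bash
cat > m1.py <<'E'
from h import *
f=grab('top'); g=lambda L:[((u+.5)/6.6667-.5+292,(v+.5)/6.6667-.5+172) for u,v in L]
pr=lambda n,a:print(n,a.round(4)[:,:2].tolist())
pr('panel',to_world(f,g([(57,110),(345,63),(422,508),(130,555)]),.014))
for n,L,z in [('yel',[(230,70),(288,66),(290,180),(230,180)],.045),('mid',[(268,285),(360,280),(363,333),(275,340)],.038),('org',[(245,403),(298,403),(303,525),(250,525)],.045)]:
    w=to_world(f,g(L),z); pr(n,w); print(w.mean(0).round(4), np.linalg.norm(np.diff(w,axis=0,append=w[:1]),axis=1).round(3))
pr('probe',to_world(f,g([(641,417)]),.15))
pr('standtop',to_world(f,g([(487,372),(672,325),(720,480),(540,537)]),.087))
pr('seam',to_world(f,g([(330,463),(240,470),(163,420),(133,220),(197,140),(220,140),(290,128)]),.018))
pr('dots',to_world(f,g([(387,455),(331,122)]),.014))
w=to_world(f,[(233,219),(264,219),(264,255),(233,255)],.07); pr('bin',w); print(w.mean(0))
pr('pink',to_world(f,g([(600,190)]),.024))
E
python3 m1.py
```

```text
panel [[0.6256, -0.12], [0.6527, -0.266], [0.4282, -0.3067], [0.4023, -0.1615]]
yel [[0.6425, -0.2066], [0.6451, -0.2354], [0.5878, -0.2371], [0.5872, -0.2074]]
[ 0.6156 -0.2216  0.045 ] [0.029 0.057 0.03  0.055]
mid [[0.5361, -0.2273], [0.5394, -0.2728], [0.5131, -0.2745], [0.5088, -0.2311]]
[ 0.5244 -0.2514  0.038 ] [0.046 0.026 0.044 0.027]
org [[0.4771, -0.2165], [0.4776, -0.2424], [0.4183, -0.2456], [0.4178, -0.2198]]
[ 0.4477 -0.2311  0.045 ] [0.026 0.059 0.026 0.059]
probe [[0.4684, -0.3919]]
standtop [[0.4917, -0.3299], [0.5158, -0.4181], [0.4427, -0.4403], [0.4143, -0.3551]]
seam [[0.4495, -0.2602], [0.4452, -0.2154], [0.4694, -0.1766], [0.5696, -0.1597], [0.611, -0.1912], [0.6112, -0.2028], [0.6181, -0.2382]]
dots [[0.4542, -0.289], [0.6222, -0.2592]]
bin [[0.5119, 0.091], [0.5137, -0.0082], [0.3991, -0.0122], [0.3975, 0.0859]]
[0.45551979 0.03914162 0.07      ]
pink [[0.5886, -0.3942]]
```

```bash
cat >> h.py <<'E'
def rows(goal,yaw,start=None,syaw=None,n=5):
    """print linear rows (tool axes) from start (default measured) to goal; tool kept pointing down"""
    s=ctrl.get_state()
    p=np.array(s['tool_pos'] if start is None else start); y0=s['tcp_rot'][2] if syaw is None else syaw
    r=R.from_euler('xyz',[180,0,y0],degrees=True)
    d=r.inv().apply(np.array(goal)-p); w=(yaw-y0+180)%360-180
    print('to',goal,yaw,'dist',np.linalg.norm(d).round(4))
    print([[*(d*k/n).round(3).tolist(),0,0,round(-w*k/n,1)] for k in range(1,n+1)])
E
python3 - <<'E'
from h import *
rows([.31,.26,.22],160)
rows([.38,0,.22],170,[.31,.26,.22],160)
rows([.44,-.22,.2],183,[.38,0,.22],170)
E
```

```text
to [0.31, 0.26, 0.22] 160 dist 0.2873
[[-0.034, -0.046, -0.002, 0, 0, np.float64(-1.1)], [-0.068, -0.093, -0.004, 0, 0, np.float64(-2.1)], [-0.101, -0.139, -0.006, 0, 0, np.float64(-3.2)], [-0.135, -0.186, -0.008, 0, 0, np.float64(-4.3)], [-0.169, -0.232, -0.01, 0, 0, np.float64(-5.3)]]
to [0.38, 0, 0.22] 170 dist 0.2693
[[-0.031, -0.044, -0.0, 0, 0, -2.0], [-0.062, -0.088, -0.0, 0, 0, -4.0], [-0.093, -0.132, -0.0, 0, 0, -6.0], [-0.124, -0.176, -0.0, 0, 0, -8.0], [-0.155, -0.22, -0.0, 0, 0, -10.0]]
to [0.44, -0.22, 0.2] 183 dist 0.2289
[[-0.019, -0.041, 0.004, 0, 0, -2.6], [-0.039, -0.082, 0.008, 0, 0, -5.2], [-0.058, -0.124, 0.012, 0, 0, -7.8], [-0.078, -0.165, 0.016, 0, 0, -10.4], [-0.097, -0.206, 0.02, 0, 0, -13.0]]
```

```bash
python3 -m inch '[[-0.034,-0.046,-0.002,0,0,-1],[-0.068,-0.093,-0.004,0,0,-2],[-0.101,-0.139,-0.006,0,0,-3],[-0.135,-0.186,-0.008,0,0,-4],[-0.169,-0.232,-0.01,0,0,-5.3]]' 0.06 40
python3 -m inch '[[-0.031,-0.044,0,0,0,-2],[-0.062,-0.088,0,0,0,-4],[-0.093,-0.132,0,0,0,-6],[-0.124,-0.176,0,0,0,-8],[-0.155,-0.22,0,0,0,-10]]'
python3 -m inch '[[-0.019,-0.041,0.004,0,0,-2.6],[-0.039,-0.082,0.008,0,0,-5.2],[-0.058,-0.124,0.012,0,0,-7.8],[-0.078,-0.165,0.016,0,0,-10.4],[-0.097,-0.206,0.02,0,0,-13]]'
python3 - <<'E'
from h import *
s=ctrl.get_state(); print(s['tool_pos'],s['tcp_rot'],s['joint_positions'].round(1),s['t'])
f=grab('wrist','w1')
E
```

```text
t: 0.82
tool_pos: [0.31, 0.2587, 0.2204]
tcp_rot: [180.0, 0.0, 160.1]
ft_force: [0.5, -0.3, 0.3]
grip_width: 0.0601
grasp_force: 0.0
t: 1.45
tool_pos: [0.3806, -0.0011, 0.2206]
tcp_rot: [180.0, 0.1, 170.1]
ft_force: [0.3, 0.3, 0.4]
grip_width: 0.0599
grasp_force: 0.0
t: 2.08
tool_pos: [0.4403, -0.2206, 0.2001]
tcp_rot: [180.0, 0.0, -176.9]
ft_force: [1.6, -0.0, 0.0]
grip_width: 0.06
grasp_force: 0.0
[ 0.44028038 -0.22064208  0.20014651] [ 1.79994626e+02  6.16777231e-03 -1.76948126e+02] [ -32.6   -9.1  102.8    0.    86.4 -125.6] 2.075
```

View pics/w1.png

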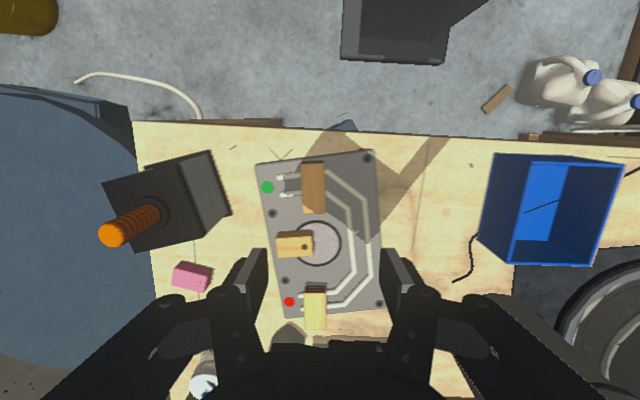

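The wrist view shows the orange scrap at (313,187), mid at (295,244), yellow at (316,308), the dots at (268,187) and (289,301), and the tub at right. I'll check the top-camera estimates by overlaying them here.

```bash
python3 - <<'E'
from h import *
f=grab('wrist','w1b')
im=cv2.imread('pics/w1b.png'); big=cv2.resize(im[140:340,235:415],None,fx=3,fy=3,interpolation=cv2.INTER_CUBIC)
def dr(P,z,c):
    q=to_px(f,[[x,y,z] for x,y in P]); q=((q-[235,140]+.5)*3-.5); cv2.polylines(big,[np.int32(q.round())],True,c,1)
dr([[0.6256,-0.12],[0.6527,-0.266],[0.4282,-0.3067],[0.4023,-0.1615]],.014,(0,0,255))
dr([[0.6425,-0.2066],[0.6451,-0.2354],[0.5878,-0.2371],[0.5872,-0.2074]],.045,(255,0,0))
dr([[0.5361,-0.2273],[0.5394,-0.2728],[0.5131,-0.2745],[0.5088,-0.2311]],.038,(255,0,0))
dr([[0.4771,-0.2165],[0.4776,-0.2424],[0.4183,-0.2456],[0.4178,-0.2198]],.045,(255,0,0))
cv2.imwrite('pics/w1c.png',big); print(big.shape)
rows([.4477,-.2311,.1],183); rows([.4477,-.2311,.022],183,[.4477,-.2311,.1],183)
E
```

```text
(600, 540, 3)
to [0.4477, -0.2311, 0.1] 183 dist 0.0999
[[-0.001, -0.002, 0.02, 0, 0, np.float64(-0.0)], [-0.003, -0.004, 0.04, 0, 0, np.float64(-0.1)], [-0.004, -0.005, 0.06, 0, 0, np.float64(-0.1)], [-0.006, -0.007, 0.079, 0, 0, np.float64(-0.1)], [-0.007, -0.009, 0.099, 0, 0, np.float64(-0.1)]]
to [0.4477, -0.2311, 0.022] 183 dist 0.078
[[0.0, -0.0, 0.016, 0, 0, 0.0], [0.0, -0.0, 0.031, 0, 0, 0.0], [0.0, -0.0, 0.047, 0, 0, 0.0], [0.0, -0.0, 0.062, 0, 0, 0.0], [0.0, -0.0, 0.078, 0, 0, 0.0]]
```

View pics/w1c.png

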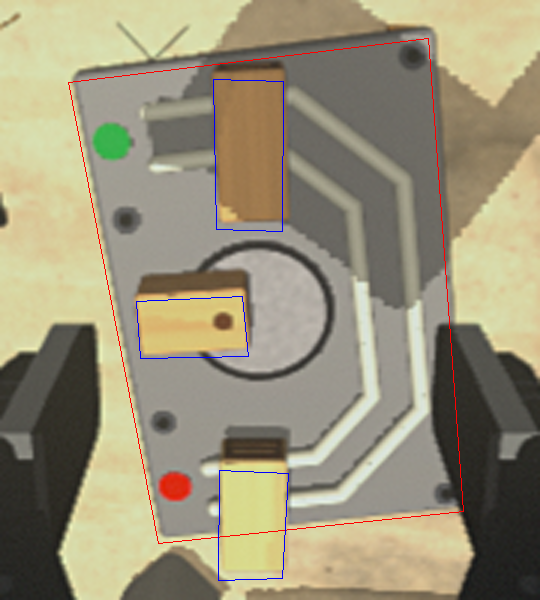

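The overlay agrees within about 3 mm, so I'll pick the orange scrap.

```bash
python3 -m inch '[[-0.002,-0.004,0.03,0,0,0],[-0.004,-0.007,0.06,0,0,0],[-0.005,-0.01,0.09,0,0,0],[-0.005,-0.01,0.12,0,0,0],[-0.005,-0.01,0.14,0,0,0]]'
python3 -m inch '[[0,0,0.012,0,0,0],[0,0,0.024,0,0,0],[0,0,0.032,0,0,0],[0,0,0.038,0,0,0],[0,0,0.038,0,0,0]]' 
python3 -m inch '[[0,0,0,0,0,0],[0,0,0,0,0,0],[0,0,0,0,0,0],[0,0,0,0,0,0],[0,0,0,0,0,0]]' 0.01 40
python3 -m inch '[[0,0,-0.015,0,0,0],[0,0,-0.035,0,0,0],[0,0,-0.06,0,0,0],[0,0,-0.09,0,0,0],[0,0,-0.12,0,0,0]]'
python3 - <<'E'
from h import *
print(ctrl.get_state()['tcp_rot'])
rows([.435,.03,.15],183)
E
```

```text
t: 2.8
tool_pos: [0.4448, -0.2277, 0.0588]
tcp_rot: [179.9, -0.1, -177.0]
ft_force: [-0.2, 0.5, 0.2]
grip_width: 0.0598
grasp_force: 0.0
t: 3.42
tool_pos: [0.4455, -0.2287, 0.0222]
tcp_rot: [180.0, -0.0, -177.0]
ft_force: [-0.2, 0.1, 0.3]
grip_width: 0.0599
grasp_force: 0.0
t: 4.05
tool_pos: [0.4465, -0.2292, 0.0234]
tcp_rot: [-179.9, 0.1, -177.0]
ft_force: [0.6, 1.0, 6.2]
grip_width: 0.0101
grasp_force: 3.0
t: 4.68
tool_pos: [0.4455, -0.2288, 0.1441]
tcp_rot: [-180.0, 0.0, -177.0]
ft_force: [0.7, 0.1, 0.2]
grip_width: 0.0099
grasp_force: 0.0
[-1.79983896e+02  9.91799700e-03 -1.77012182e+02]
to [0.435, 0.03, 0.15] 183 dist 0.259
[[-0.001, 0.052, -0.001, 0, 0, np.float64(-0.0)], [-0.001, 0.104, -0.002, 0, 0, np.float64(-0.0)], [-0.002, 0.155, -0.004, 0, 0, np.float64(-0.0)], [-0.002, 0.207, -0.005, 0, 0, np.float64(-0.0)], [-0.003, 0.259, -0.006, 0, 0, np.float64(-0.0)]]
```

```bash
python3 -m inch '[[0,0,0,0,0,0],[0,0,0,0,0,0],[0,0,0,0,0,0],[0,0,0,0,0,0],[0,0,0,0,0,0]]' 0.06; python3 - <<'E'
from h import *
f=grab('wrist','w2'); t=grab('top','t2')
a=cv2.imread('pics/w2.png')[60:360,160:480]; b=cv2.resize(cv2.imread('pics/t2.png')[172:262,292:382],(480,480),interpolation=cv2.INTER_CUBIC)
o=np.zeros((480,800,3),np.uint8); o[:300,:320]=a; o[:,320:]=b; cv2.imwrite('pics/c3.png',o)
E
```

```text
t: 5.3
tool_pos: [0.4453, -0.2286, 0.1418]
tcp_rot: [180.0, -0.1, -177.0]
ft_force: [0.2, -0.9, 0.1]
grip_width: 0.0602
grasp_force: 0.0
```

View pics/c3.png

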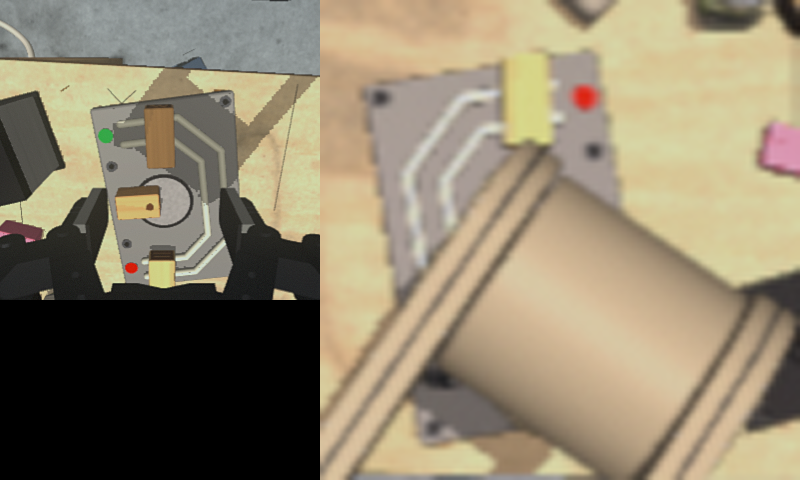

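```bash
python3 - <<'E'
from h import *
f=grab('wrist'); s=ctrl.get_state(); p=s['tool_pos']
print('tcp px',to_px(f,[p,p+[0,0,-.1],p+[.0,.04,0],p+[0,-.04,0]]).round(1))
print(to_world(f,[(305,167),(333,165),(335,228),(307,228)],.044).round(4))
print(to_world(f,[(266,195),(291,327)],.014).round(4))
im=f['image']; cv2.imwrite('pics/w3.png',cv2.cvtColor(im,6-2) if 0 else im[:,:,::-1])
E
```

```text
tcp px [[322.4 243.9]
 [322.7 199.4]
 [386.1 246.9]
 [258.3 240.8]]
[[ 0.4149 -0.2466  0.044 ]
 [ 0.4117 -0.221   0.044 ]
 [ 0.4737 -0.2152  0.044 ]
 [ 0.4751 -0.2427  0.044 ]]
[[ 0.452  -0.2885  0.014 ]
 [ 0.6194 -0.259   0.014 ]]
```

View pics/w3.png

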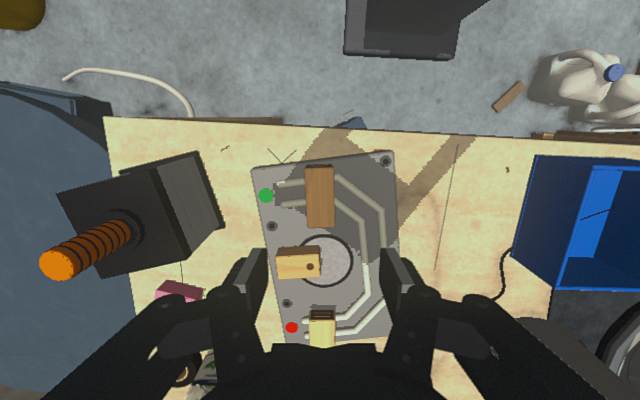

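```bash

python3 -m inch '[[0,0.002,0.03,0,0,0],[0,0.002,0.06,0,0,0],[0,0.002,0.09,0,0,0],[0,0.002,0.11,0,0,0],[0,0.002,0.12,0,0,0]]'
python3 - <<'E'
from h import *
s=ctrl.get_state(); print(s['tool_pos'],s['ft_force'])
f=grab('wrist','w4'); g=grab('scene','s4')
E
python3 -m inch '[[0,0,0,0,0,0],[0,0,0,0,0,0],[0,0,0,0,0,0],[0,0,0,0,0,0],[0,0,0,0,0,0]]' 0.02 40
python3 - <<'E'
from h import *
f=grab('wrist','w5'); g=grab('scene','s5')
o=np.zeros((600,800,3),np.uint8)
for i,n in enumerate('45'):
    o[300*i:300*i+300,:400]=cv2.imread(f'pics/w{n}.png')[100:400,120:520]
    o[300*i:300*i+300,400:]=cv2.resize(cv2.imread(f'pics/s{n}.png')[210:310,270:403],(400,300),interpolation=cv2.INTER_CUBIC)
cv2.imwrite('pics/c5.png',o)
E
```

```text
t: 6.08
tool_pos: [0.4448, -0.2263, 0.0211]
tcp_rot: [179.9, -0.1, -177.0]
ft_force: [-0.2, -0.1, -0.1]
grip_width: 0.0599
grasp_force: 0.0
[ 0.44481496 -0.22629799  0.02109249] [-0.24473392 -0.06247108 -0.05678083]
t: 6.8
tool_pos: [0.4462, -0.2273, 0.0232]
tcp_rot: [-179.9, 0.1, -177.0]
ft_force: [-0.4, -0.4, 4.6]
grip_width: 0.0198
grasp_force: 2.6
```

View pics/c5.png

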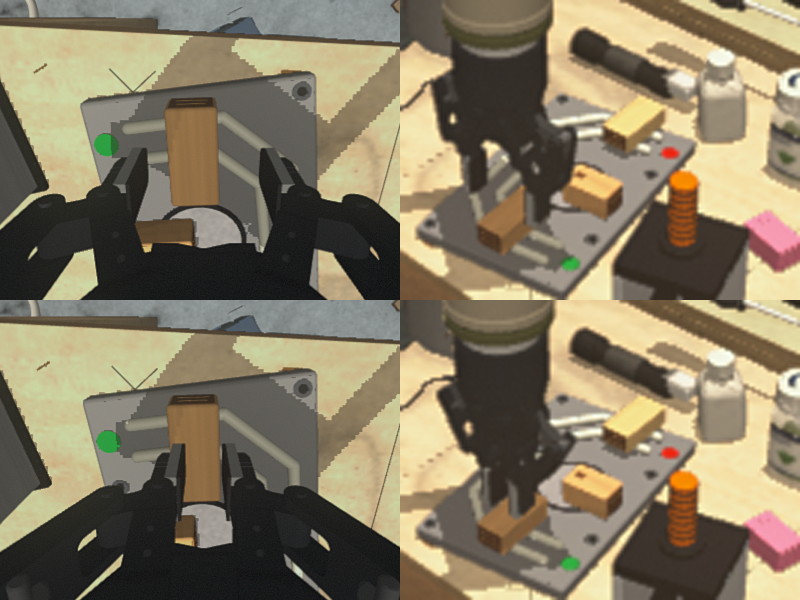

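The fingers close on top of the block. The real fingertips sit about 20 mm above the nominal TCP, so I'll reopen and go lower while watching the force.

```bash

python3 -m inch '[[0,0,-0.008,0,0,0],[0,0,-0.008,0,0,0],[0,0,-0.008,0,0,0],[0,0,-0.008,0,0,0],[0,0,-0.008,0,0,0]]' 0.06
python3 -m inch '[[0,-0.002,0.006,0,0,0],[0,-0.003,0.012,0,0,0],[0,-0.003,0.018,0,0,0],[0,-0.003,0.021,0,0,0],[0,-0.003,0.021,0,0,0]]'
python3 -m inch '[[0,0,0,0,0,0],[0,0,0,0,0,0],[0,0,0,0,0,0],[0,0,0,0,0,0],[0,0,0,0,0,0]]' 0.015 40
```

```text
t: 7.52
tool_pos: [0.4454, -0.2267, 0.0302]
tcp_rot: [180.0, -0.0, -177.0]
ft_force: [0.1, 0.8, 0.0]
grip_width: 0.0597
grasp_force: 0.0
t: 8.15
tool_pos: [0.4454, -0.2296, 0.009]
tcp_rot: [180.0, -0.0, -177.0]
ft_force: [-0.1, -0.5, 0.7]
grip_width: 0.0603
grasp_force: 0.0
t: 8.78
tool_pos: [0.4461, -0.2301, 0.0099]
tcp_rot: [-180.0, 0.0, -177.0]
ft_force: [0.5, 0.7, 3.9]
grip_width: 0.0268
grasp_force: 39.9
```

```bash

python3 -m inch '[[0,0,-0.015,0,0,0],[0,0,-0.035,0,0,0],[0,0,-0.06,0,0,0],[0,0,-0.09,0,0,0],[0,0,-0.12,0,0,0]]'
python3 -m inch '[[0,0.052,0,0,0,0],[0,0.104,0,0,0,0],[0,0.155,0,0,0,0],[0,0.207,0,0,0,0],[-0.003,0.264,0,0,0,0]]'
python3 -m inch '[[0,0,0.02,0,0,0],[0,0,0.04,0,0,0],[0,0,0.06,0,0,0],[0,0,0.075,0,0,0],[0,0,0.075,0,0,0]]'
python3 -m inch '[[0,0,0,0,0,0],[0,0,0,0,0,0],[0,0,0,0,0,0],[0,0,-0.02,0,0,0],[0,0,-0.07,0,0,0]]' 0.045
python3 - <<'E'
from h import *
f=grab('top','t6'); g=grab('scene','s6')
a=cv2.imread('pics/t6.png')[172:262,225:412]; b=cv2.imread('pics/s6.png')[200:340,200:415]
o=np.zeros((600,800,3),np.uint8); o[:300,:623]=cv2.resize(a,(623,300),interpolation=cv2.INTER_CUBIC); o[300:,:460]=cv2.resize(b,(460,300),interpolation=cv2.INTER_CUBIC); cv2.imwrite('pics/c6.png',o)
rows([.525,-.25,.12],95,[.435,.034,.12],183)
E
```

```text
t: 9.4
tool_pos: [0.4454, -0.2296, 0.1309]
tcp_rot: [180.0, -0.0, -177.0]
ft_force: [0.4, 0.4, -0.2]
grip_width: 0.0269
grasp_force: 39.4
t: 10.02
tool_pos: [0.4345, 0.0354, 0.1302]
tcp_rot: [-180.0, 0.0, -177.1]
ft_force: [1.0, 0.3, -0.6]
grip_width: 0.0266
grasp_force: 39.5
t: 10.65
tool_pos: [0.4338, 0.034, 0.0535]
tcp_rot: [180.0, -0.1, -177.0]
ft_force: [-0.7, -0.6, 0.0]
grip_width: 0.027
grasp_force: 39.6
t: 11.28
tool_pos: [0.4327, 0.0341, 0.1229]
tcp_rot: [180.0, -0.3, -177.0]
ft_force: [0.3, -0.1, 1.2]
grip_width: 0.0446
grasp_force: 0.0
to [0.525, -0.25, 0.12] 95 dist 0.2979
[[-0.015, -0.058, -0.0, 0, 0, 17.6], [-0.03, -0.115, -0.0, 0, 0, 35.2], [-0.045, -0.173, -0.0, 0, 0, 52.8], [-0.06, -0.231, -0.0, 0, 0, 70.4], [-0.075, -0.288, -0.0, 0, 0, 88.0]]
```

View pics/c6.png

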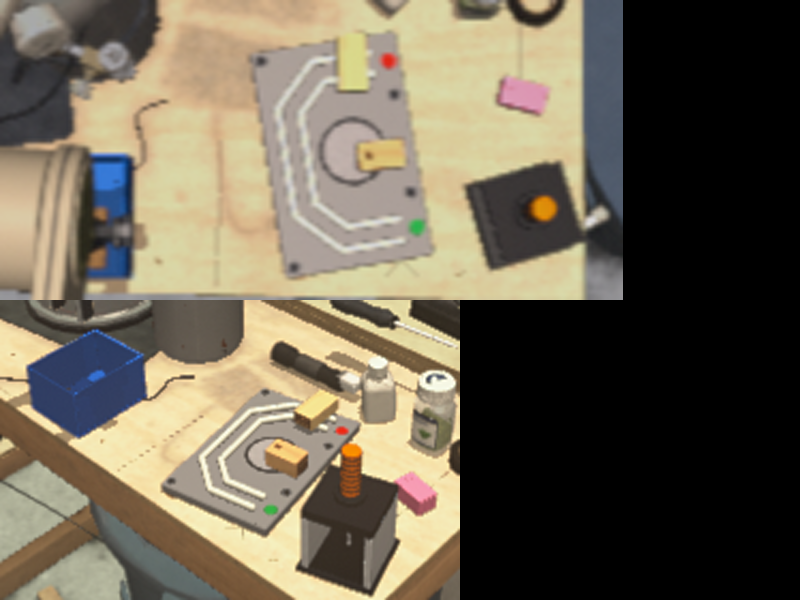

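The channel's near leg is clear, the scrap is in the tub, and nothing else has moved. The mid scrap is next.

```bash

python3 -m inch '[[-0.015,-0.058,0,0,0,10.5],[-0.03,-0.115,0,0,0,21],[-0.045,-0.173,0,0,0,31.5],[-0.06,-0.231,0,0,0,42],[-0.073,-0.288,0,0,0,52.5]]' 0.055
python3 -m inch '[[0,0,0,0,0,9],[0,0,0.01,0,0,18],[0,0,0.02,0,0,27],[0,0,0.04,0,0,35.5],[0,0,0.05,0,0,35.5]]'
python3 - <<'E'
from h import *
s=ctrl.get_state(); print(s['tool_pos'],s['tcp_rot'])
rows([.523,-.2515,-.003],95)
E
```

```text
t: 12.0
tool_pos: [0.5234, -0.2519, 0.1245]
tcp_rot: [180.0, 0.0, 130.1]
ft_force: [0.2, 0.1, 1.7]
grip_width: 0.0548
grasp_force: 0.0
t: 12.62
tool_pos: [0.5223, -0.2495, 0.0731]
tcp_rot: [-179.9, -0.0, 95.0]
ft_force: [-0.1, 0.7, -0.4]
grip_width: 0.055
grasp_force: 0.0
[ 0.5222995  -0.24949394  0.07314833] [-1.79932857e+02 -4.84522722e-02  9.50361585e+01]
to [0.523, -0.2515, -0.003] 95 dist 0.0762
[[-0.0, 0.0, 0.015, 0, 0, np.float64(0.0)], [-0.001, 0.0, 0.03, 0, 0, np.float64(0.0)], [-0.001, 0.0, 0.046, 0, 0, np.float64(0.0)], [-0.002, 0.0, 0.061, 0, 0, np.float64(0.0)], [-0.002, 0.001, 0.076, 0, 0, np.float64(0.0)]]
```

```bash

python3 -m inch '[[0,0,0.02,0,0,0],[-0.001,0,0.04,0,0,0],[-0.001,0,0.056,0,0,0],[-0.001,0,0.068,0,0,0],[-0.001,0,0.075,0,0,0]]'
python3 -m inch '[[0,0,0,0,0,0],[0,0,0,0,0,0],[0,0,0,0,0,0],[0,0,0,0,0,0],[0,0,0,0,0,0]]' 0.015 40
python3 -m inch '[[0,0,-0.015,0,0,0],[0,0,-0.035,0,0,0],[0,0,-0.06,0,0,0],[0,0,-0.09,0,0,0],[0,0,-0.12,0,0,0]]'
python3 - <<'E'
from h import *
s=ctrl.get_state(); print(s['tool_pos'],s['tcp_rot'])
rows([.435,.03,.12],95)
E
```

```text
t: 13.25
tool_pos: [0.5227, -0.2506, -0.0015]
tcp_rot: [-180.0, -0.0, 95.0]
ft_force: [0.0, -0.2, 0.4]
grip_width: 0.0547
grasp_force: 0.0
t: 13.88
tool_pos: [0.5233, -0.251, -0.0001]
tcp_rot: [180.0, 0.0, 95.0]
ft_force: [-0.8, 0.4, 2.4]
grip_width: 0.0273
grasp_force: 39.3
t: 14.5
tool_pos: [0.5233, -0.251, 0.1222]
tcp_rot: [179.9, 0.1, 95.0]
ft_force: [0.1, 0.3, -0.3]
grip_width: 0.0271
grasp_force: 39.1
[ 0.52329265 -0.2510025   0.12215309] [1.79922085e+02 5.56175226e-02 9.49849039e+01]
to [0.435, 0.03, 0.12] 95 dist 0.2946
[[0.058, -0.013, 0.0, 0, 0, np.float64(-0.0)], [0.115, -0.025, 0.001, 0, 0, np.float64(-0.0)], [0.173, -0.038, 0.001, 0, 0, np.float64(-0.0)], [0.23, -0.051, 0.002, 0, 0, np.float64(-0.0)], [0.288, -0.064, 0.002, 0, 0, np.float64(-0.0)]]
```

```bash

python3 -m inch '[[0.056,-0.025,0,0,0,0],[0.114,-0.05,0,0,0,0],[0.172,-0.062,0,0,0,0],[0.23,-0.055,0,0,0,0],[0.291,-0.048,0,0,0,0]]'
python3 -m inch '[[0,0,0.02,0,0,0],[0,0,0.04,0,0,0],[0,0,0.055,0,0,0],[0,0,0.065,0,0,0],[0,0,0.065,0,0,0]]'
python3 -m inch '[[0,0,0,0,0,0],[0,0,0,0,0,0],[0,0,0,0,0,0],[0,0,-0.02,0,0,0],[0,0,-0.07,0,0,0]]' 0.045
python3 - <<'E'
from h import *
s=ctrl.get_state(); print(s['tool_pos'],s['tcp_rot'])
rows([.52,-.20,.14],147.5); rows([.605,-.2216,.14],181.5,[.52,-.2,.14],147.5);rows([.613,-.2216,.008],181.5,[.605,-.2216,.14],181.5)
E
```

```text
t: 15.12
tool_pos: [0.4503, 0.0365, 0.1215]
tcp_rot: [179.8, 0.0, 94.9]
ft_force: [1.0, -0.5, 0.1]
grip_width: 0.0271
grasp_force: 39.3
t: 15.75
tool_pos: [0.4494, 0.0347, 0.054]
tcp_rot: [-179.9, -0.0, 95.0]
ft_force: [-0.2, -0.4, 0.7]
grip_width: 0.0271
grasp_force: 39.3
t: 16.38
tool_pos: [0.4475, 0.035, 0.1227]
tcp_rot: [-179.7, -0.0, 95.0]
ft_force: [1.1, 0.2, -0.5]
grip_width: 0.0448
grasp_force: 0.0
[0.44750158 0.03498022 0.12273881] [-1.79678037e+02 -4.03333583e-02  9.49798820e+01]
to [0.52, -0.2, 0.14] 147.5 dist 0.2465
[[-0.048, 0.01, -0.003, 0, 0, np.float64(-10.5)], [-0.096, 0.021, -0.007, 0, 0, np.float64(-21.0)], [-0.144, 0.031, -0.01, 0, 0, np.float64(-31.5)], [-0.192, 0.041, -0.014, 0, 0, np.float64(-42.0)], [-0.24, 0.052, -0.017, 0, 0, np.float64(-52.5)]]
to [0.605, -0.2216, 0.14] 181.5 dist 0.0877
[[-0.017, 0.005, 0.0, 0, 0, -6.8], [-0.033, 0.011, 0.0, 0, 0, -13.6], [-0.05, 0.016, 0.0, 0, 0, -20.4], [-0.067, 0.022, 0.0, 0, 0, -27.2], [-0.083, 0.027, 0.0, 0, 0, -34.0]]
to [0.613, -0.2216, 0.008] 181.5 dist 0.1322
[[-0.002, -0.0, 0.026, 0, 0, -0.0], [-0.003, -0.0, 0.053, 0, 0, -0.0], [-0.005, -0.0, 0.079, 0, 0, -0.0], [-0.006, -0.0, 0.106, 0, 0, -0.0], [-0.008, -0.0, 0.132, 0, 0, -0.0]]
```

```bash

python3 -m inch '[[-0.048,0.005,-0.003,0,0,-10.5],[-0.096,0.012,-0.007,0,0,-21],[-0.144,0.025,-0.01,0,0,-31.5],[-0.192,0.04,-0.014,0,0,-42],[-0.24,0.052,-0.017,0,0,-52.5]]' 0.06
python3 -m inch '[[-0.017,0.005,0,0,0,-6.8],[-0.033,0.011,0,0,0,-13.6],[-0.05,0.016,0,0,0,-20.4],[-0.067,0.022,0,0,0,-27.2],[-0.083,0.027,0,0,0,-34]]'
python3 - <<'E'
from h import *
s=ctrl.get_state(); print(s['tool_pos'],s['tcp_rot'])
f=grab('wrist','w7')
def q(P,z): return to_px(f,[[x,y,z] for x,y in P]).round(0).tolist()
print(q([[0.6425,-0.2066],[0.6451,-0.2354],[0.5878,-0.2371],[0.5872,-0.2074]],.045))
E
```

```text
t: 17.0
tool_pos: [0.5232, -0.2014, 0.1419]
tcp_rot: [180.0, 0.0, 147.8]
ft_force: [0.1, 0.6, 0.7]
grip_width: 0.0602
grasp_force: 0.0
t: 17.62
tool_pos: [0.6076, -0.2216, 0.1414]
tcp_rot: [180.0, -0.0, -178.3]
ft_force: [-0.4, -0.0, -0.3]
grip_width: 0.0599
grasp_force: 0.0
[ 0.60760178 -0.22163536  0.14136606] [ 1.79996994e+02 -4.15495708e-03 -1.78288837e+02]
[[337.0, 235.0], [308.0, 236.0], [307.0, 179.0], [339.0, 180.0]]
```

View pics/w7.png

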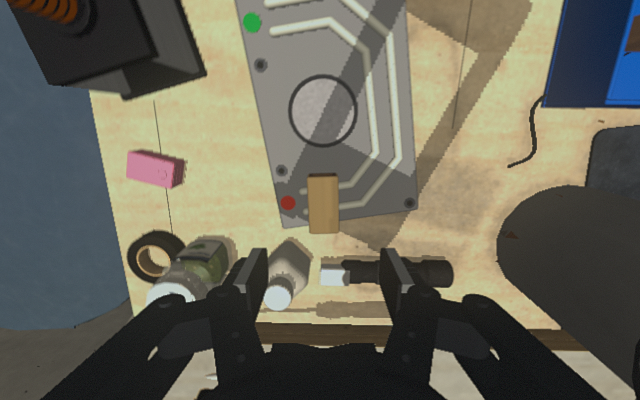

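The yellow block's top spans about (308–338, 175–233), a few pixels from the prediction. The white bottle's cap is at (278,295), so I'll grasp slightly toward the robot.

```bash

python3 -m inch '[[0.001,0,0.026,0,0,0],[0.001,0,0.053,0,0,0],[0.001,0,0.08,0,0,0],[0.001,0,0.106,0,0,0],[0.001,0,0.131,0,0,0]]'
python3 -m inch '[[0,0,0,0,0,0],[0,0,0,0,0,0],[0,0,0,0,0,0],[0,0,0,0,0,0],[0,0,0,0,0,0]]' 0.015 40
python3 -m inch '[[0,0,-0.015,0,0,0],[0,0,-0.035,0,0,0],[0,0,-0.06,0,0,0],[0,0,-0.09,0,0,0],[0,0,-0.12,0,0,0]]'
python3 - <<'E'
from h import *
s=ctrl.get_state(); print(s['tool_pos'],s['tcp_rot'])
rows([.46,-.17,.13],181.5); rows([.455,.04,.125],181.5,[.46,-.17,.13],181.5)
E
```

```text
t: 18.3
tool_pos: [0.6056, -0.2214, 0.0095]
tcp_rot: [180.0, -0.0, -178.6]
ft_force: [-0.1, -0.2, 0.3]
grip_width: 0.0602
grasp_force: 0.0
t: 18.92
tool_pos: [0.6063, -0.2216, 0.011]
tcp_rot: [-180.0, 0.0, -178.5]
ft_force: [-0.2, 0.0, -0.3]
grip_width: 0.0285
grasp_force: 43.7
t: 19.55
tool_pos: [0.6065, -0.2217, 0.1335]
tcp_rot: [-179.9, 0.1, -178.5]
ft_force: [0.4, 1.0, -0.1]
grip_width: 0.0286
grasp_force: 43.7
[ 0.60651174 -0.22171723  0.13348852] [-1.79948025e+02  1.07918168e-01 -1.78514014e+02]
to [0.46, -0.17, 0.13] 181.5 dist 0.1554
[[0.029, 0.011, 0.001, 0, 0, np.float64(-0.0)], [0.058, 0.022, 0.001, 0, 0, np.float64(-0.0)], [0.087, 0.033, 0.002, 0, 0, np.float64(-0.0)], [0.116, 0.044, 0.003, 0, 0, np.float64(-0.0)], [0.145, 0.055, 0.003, 0, 0, np.float64(-0.0)]]
to [0.455, 0.04, 0.125] 181.5 dist 0.2101
[[-0.0, 0.042, 0.001, 0, 0, -0.0], [-0.0, 0.084, 0.002, 0, 0, -0.0], [-0.0, 0.126, 0.003, 0, 0, -0.0], [-0.0, 0.168, 0.004, 0, 0, -0.0], [-0.0, 0.21, 0.005, 0, 0, -0.0]]
```

```bash

python3 -m inch '[[0.029,0.011,0,0,0,0],[0.058,0.022,0,0,0,0],[0.087,0.033,0,0,0,0],[0.116,0.044,0,0,0,0],[0.145,0.055,0,0,0,0]]'
python3 -m inch '[[0,0.042,0,0,0,0],[0,0.084,0,0,0,0],[0,0.126,0,0,0,0],[0,0.168,0,0,0,0],[0.01,0.207,0,0,0,0]]'
python3 -m inch '[[0,0,0.02,0,0,0],[0,0,0.04,0,0,0],[0,0,0.055,0,0,0],[0,0,0.07,0,0,0],[0,0,0.07,0,0,0]]'
python3 -m inch '[[0,0,0,0,0,0],[0,0,0,0,0,0],[0,0,0,0,0,0],[0,0,-0.02,0,0,0],[0,0,-0.07,0,0,0]]' 0.045
python3 -m inch '[[0,-0.05,-0.02,0,0,0],[0,-0.1,-0.04,0,0,0],[0,-0.15,-0.05,0,0,0],[0,-0.2,-0.06,0,0,0],[0.01,-0.26,-0.07,0,0,0]]' 0.05
python3 - <<'E'
from h import *
s=ctrl.get_state(); print(s['tool_pos'],s['tcp_rot'],s['joint_positions'].round(1))
f=grab('wrist','w8'); t=grab('top','t8'); c=grab('scene','s8')
E
```

```text
t: 20.18
tool_pos: [0.4594, -0.1703, 0.1324]
tcp_rot: [-179.9, 0.1, -178.5]
ft_force: [-0.5, -0.2, 0.4]
grip_width: 0.0292
grasp_force: 43.7
t: 20.8
tool_pos: [0.4451, 0.0378, 0.1325]
tcp_rot: [-180.0, 0.2, -178.5]
ft_force: [0.4, 0.2, 0.0]
grip_width: 0.0285
grasp_force: 43.7
t: 21.42
tool_pos: [0.4434, 0.0362, 0.0594]
tcp_rot: [180.0, -0.1, -178.5]
ft_force: [1.3, -0.8, -0.7]
grip_width: 0.0285
grasp_force: 43.7
t: 22.05
tool_pos: [0.442, 0.0364, 0.1288]
tcp_rot: [180.0, -0.3, -178.5]
ft_force: [0.9, 0.5, 0.2]
grip_width: 0.0448
grasp_force: 0.0
t: 22.68
tool_pos: [0.4412, -0.2252, 0.2012]
tcp_rot: [-180.0, 0.1, -178.5]
ft_force: [1.9, 0.8, -0.5]
grip_width: 0.0501
grasp_force: 0.0
[ 0.44124699 -0.22523246  0.2011941 ] [-1.79980748e+02  6.60187802e-02 -1.78454684e+02] [ -33.    -8.8  102.3    0.    86.4 -124.5]
```

View pics/w8.png

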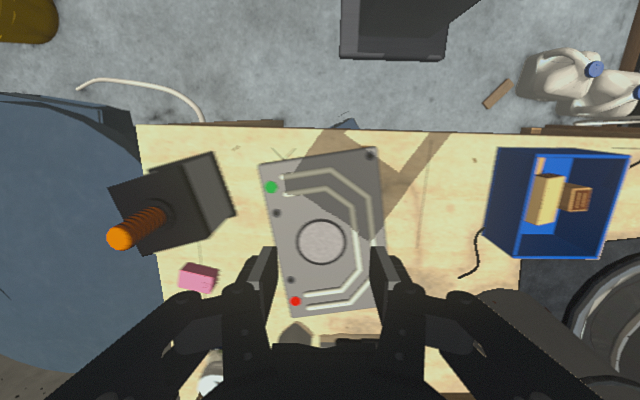

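All three scraps are in the tub and the cover is clear. I'll measure the seam, dots and probe numerically from all three cameras.

```bash
cat > m2.py <<'E'
from h import *
from scipy.ndimage import map_coordinates, gaussian_filter1d
from scipy.optimize import least_squares
import sys
def load(n,cam):
    f=ctrl.grab_frame(cam); f=dict(f); f['image']=cv2.imread(f'pics/{n}.png')[:,:,::-1].copy(); return f
def dense(P,step=.006):
    P=np.array(P); o=[]
    for a,b in zip(P[:-1],P[1:]):
        L=np.linalg.norm(b-a); m=max(2,int(round(L/step))); d=(b-a)/L
        for k in range(m): o.append((a+(b-a)*(k+.5)/m,d))
    return o
def prof(f,p,d,z=.021):
    n=np.array([-d[1],d[0]]); u=np.arange(-.024,.0241,.0005)
    W=np.c_[p+u[:,None]*n,np.full(len(u),z)]; q=to_px(f,W)
    g=f['image'].min(2).astype(float)
    v=map_coordinates(g,[q[:,1],q[:,0]],order=1,mode='nearest'); best=(-9,0)
    v=(v-gaussian_filter1d(v,16))/(v.std()+3)
    for o in np.arange(-.010,.0101,.0005):
        t=sum(np.exp(-((u-o-s*.0108)/.003)**2) for s in(-1,1))-1.3*np.exp(-((u-o)/.004)**2)
        t-=t.mean(); c=(t*v).sum()/np.linalg.norm(t)/(np.linalg.norm(v-v.mean())+1e-6)
        best=max(best,(c,o))
    return best,n
def centroid(f,lo,hi,near=None,r=60):
    hsv=cv2.cvtColor(f['image'],cv2.COLOR_RGB2HSV); m=cv2.inRange(hsv,np.array(lo),np.array(hi))
    if near is not None:
        k=np.zeros_like(m); cv2.circle(k,tuple(int(v) for v in near),r,255,-1); m&=k
    n,l,st,c=cv2.connectedComponentsWithStats(m); i=1+np.argmax(st[1:,4]); return c[i],st[i,4],(l==i)
def handle(f,xy,z0=.094,z1=.150,r=.011):
    a=np.linspace(0,2*np.pi,40); C=np.array([[r*np.cos(t),r*np.sin(t),z] for z in(z0,z1) for t in a])
    h=cv2.convexHull(to_px(f,C+[*xy,0]).astype(np.float32)); M=cv2.moments(h); return np.array([M['m10'],M['m01']])/M['m00']
E
cat > m3.py <<'E'
from m2 import *
F={'w8':load('w8','wrist'),'t6':load('t6','top'),'t8':load('t8','top'),'s6':load('s6','scene'),'s8':load('s8','scene')}
g=lambda L:[((u+.5)/6.6667-.5+292,(v+.5)/6.6667-.5+172) for u,v in L]
P=to_world(F['t6'],g([(358,460),(237,472),(163,418),(131,222),(194,141),(300,126)]),.021)[:,:2]
print(P.round(4).tolist())
for n in('w8','t6','s8'):
    print(n)
    for i,(p,d) in enumerate(dense(P,.012)):
        (c,o),nn=prof(F[n],p,d); print(i,(p+o*nn).round(4),round(c,2),round(o*1000,1),end=' | ')
    print()
for n in('w8','t6','t8','s8','s6'):
    f=F[n]
    for nm,lo,hi in(('green',(45,120,40),(85,255,255)),('red',(0,170,90),(4,255,255))):
        q=to_px(f,[[.454,-.289,.014] if nm=='green' else [.621,-.259,.014]])[0]
        try: c,a,_=centroid(f,lo,hi,q,12); print(n,nm,to_world(f,[c],.014)[0].round(4),a)
        except Exception as e: print(n,nm,'none')
    q=to_px(f,[[.4684,-.3919,.12]])[0]
    try:
        c,a,_=centroid(f,(6,150,70),(18,255,255),q,60)
        s=least_squares(lambda x:handle(f,x)-c,[.468,-.39]); print(n,'probe',s.x.round(4),a,c.round(1))
    except Exception as e: print(n,'no probe',e)
E
python3 m3.py
```

```text
[[0.4512, -0.274], [0.4441, -0.2139], [0.4702, -0.1766], [0.5682, -0.1587], [0.61, -0.1897], [0.6187, -0.2431]]
w8
0 [ 0.448  -0.2682] 0.66 2.5 | 1 [ 0.4446 -0.2565] 0.71 4.5 | 2 [ 0.4422 -0.2445] 0.59 5.5 | 3 [ 0.4398 -0.2326] 0.76 6.5 | 4 [ 0.4399 -0.2204] 0.56 5.0 | 5 [ 0.4466 -0.2086] 0.77 1.0 | 6 [ 0.4531 -0.1993] 0.78 1.0 | 7 [ 0.4596 -0.19  ] 0.77 1.0 | 8 [ 0.4669 -0.1812] 0.59 0.0 | 9 [ 0.4769 -0.1784] 0.81 -3.0 | 10 [ 0.4891 -0.1762] 0.81 -3.0 | 11 [ 0.5016 -0.1754] 0.76 -4.5 | 12 [ 0.5135 -0.1712] 0.78 -2.5 | 13 [ 0.526 -0.17 ] 0.8 -3.5 | 14 [ 0.5363 -0.1574] 0.62 7.0 | 15 [ 0.5487 -0.1556] 0.62 6.5 | 16 [ 0.5612 -0.1549] 0.44 5.0 | 17 [ 0.5776 -0.1569] 0.52 7.0 | 18 [ 0.5812 -0.1739] 0.62 -4.5 | 19 [ 0.5917 -0.1817] 0.74 -4.5 | 20 [ 0.6021 -0.1894] 0.71 -4.5 | 21 [ 0.6064 -0.1957] 0.69 -4.5 | 22 [ 0.6087 -0.2063] 0.68 -4.0 | 23 [ 0.6104 -0.217 ] 0.67 -4.0 | 24 [ 0.6126 -0.2276] 0.67 -3.5 | 25 [ 0.6144 -0.2383] 0.68 -3.5 | 
t6
0 [ 0.451  -0.2679] 0.79 -0.5 | 1 [ 0.4491 -0.2559] 0.75 0.0 | 2 [ 0.4467 -0.244 ] 0.78 1.0 | 3 [ 0.4447 -0.2321] 0.77 1.5 | 4 [ 0.4433 -0.22  ] 0.7 
[... 1389 characters left out ...]
 [ 0.6082 -0.2064] 0.87 -4.5 | 23 [ 0.6099 -0.2171] 0.84 -4.5 | 24 [ 0.6117 -0.2278] 0.88 -4.5 | 25 [ 0.6139 -0.2384] 0.89 -4.0 | 
w8 green [ 0.451  -0.2929  0.014 ] 89
w8 red [ 0.6189 -0.2632  0.014 ] 66
w8 probe [ 0.4645 -0.396 ] 1210 [133.4 228.9]
t6 green [ 0.4553 -0.2886  0.014 ] 12
t6 red [ 0.6224 -0.2584  0.014 ] 10
t6 probe [ 0.4703 -0.396 ] 42 [387.6 234. ]
t8 green none
t8 red [ 0.6224 -0.2584  0.014 ] 10
t8 probe [ 0.4707 -0.3999] 31 [388.8 233.8]
s8 green [ 0.4515 -0.29    0.014 ] 17
s8 red [ 0.6186 -0.2596  0.014 ] 15
s8 probe [ 0.4644 -0.3933] 215 [363.4 279.1]
s6 green [ 0.4515 -0.29    0.014 ] 17
s6 red [ 0.6186 -0.2596  0.014 ] 15
s6 probe [ 0.4644 -0.3934] 214 [363.5 279.1]
```

```bash

python3 -m inch '[[-0.004,-0.034,0,0,0,0],[-0.008,-0.07,0,0,0,0],[-0.012,-0.11,0,0,0,0],[-0.016,-0.15,0.005,0,0,0],[-0.019,-0.17,0.01,0,0,0]]' 0.05
python3 -m inch '[[0,0,0,0,0,0],[0,0,0,0,0,0],[0,0,0,0,0,0],[0,0,0,0,0,0],[0,0,0,0,0,0]]'
cat > m4.py <<'E'
from m2 import *
import sys
n=sys.argv[1]; f=grab('wrist',n); s=ctrl.get_state(); print(s['tool_pos'].round(4),s['tcp_rot'].round(2))
for nm,lo,hi,p in(('green',(45,120,30),(85,255,255),[.4515,-.289,.014]),('red',(0,150,60),(5,255,255),[.619,-.26,.014])):
    q=to_px(f,[p])[0]; c,a,_=centroid(f,lo,hi,q,14); print(nm,c.round(1),to_world(f,[c],.014)[0].round(4),a)
if len(sys.argv)>2:
    q=to_px(f,[[.4645,-.3945,.13]])[0]
    c,a,m=centroid(f,(6,130,60),(18,255,255),q,90); print('orange',c,a,np.argwhere(m).min(0),np.argwhere(m).max(0))
    s=least_squares(lambda x:handle(f,x)-c,[.465,-.394]); print('probe',s.x.round(4))
E
python3 m4.py w9 1
```

```text
t: 23.7
tool_pos: [0.465, -0.3937, 0.1899]
tcp_rot: [180.0, -0.0, -178.5]
ft_force: [0.8, 0.3, 0.6]
grip_width: 0.0499
grasp_force: 0.0
t: 24.32
tool_pos: [0.4645, -0.393, 0.1907]
tcp_rot: [-180.0, 0.0, -178.5]
ft_force: [-0.5, -0.0, -0.5]
grip_width: 0.0499
grasp_force: 0.0
[ 0.4645 -0.393   0.1906] [-1.7998e+02  2.0000e-02 -1.7850e+02]
green [409.  174.2] [ 0.4525 -0.2893  0.014 ] 124Traceback (most recent call last):
  File "m4.py", line 5, in <module>
    q=to_px(f,[p])[0]; c,a,_=centroid(f,lo,hi,q,14); print(nm,c.round(1),to_world(f,[c],.014)[0].round(4),a)
                             ~~~~~~~~^^^^^^^^^^^^^^
  File "m2.py", line 28, in centroid
    n,l,st,c=cv2.connectedComponentsWithStats(m); i=1+np.argmax(st[1:,4]); return c[i],st[i,4],(l==i)
                                                      ~~~~~~~~~^^^^^^^^^^
    return _wrapfunc(a, 'argmax', axis=axis, out=out, **kwds)
    return bound(*args, **kwds)
ValueError: attempt to get argmax of an empty sequence
```

```bash
sed -i "s/    q=to_px(f,\[p\])\[0\]; c,a,_=/    q=to_px(f,[p])[0]\n    if nm=='red' and len(sys.argv)>2: continue\n    c,a,_=/" m4.py; python3 m4.py w10 1
```

```text
[ 0.4645 -0.3931  0.1906] [-1.7999e+02  1.0000e-02 -1.7850e+02]
green [409.2 174.3] [ 0.4525 -0.2892  0.014 ] 122
orange [323.27465668 216.64794007] 801 [192 309] [235 337]
probe [ 0.4683 -0.3925]
```

```bash

python3 -m inch '[[-0.001,0,0.025,0,0,0],[-0.002,0,0.05,0,0,0],[-0.002,0,0.075,0,0,0],[-0.002,0,0.095,0,0,0],[-0.002,0,0.102,0,0,0]]'
python3 -m inch '[[0,0,0,0,0,0],[0,0,0,0,0,0],[0,0,0,0,0,0],[0,0,0,0,0,0],[0,0,0,0,0,0]]' 0.012 60
python3 -m inch '[[0,0,-0.005,0,0,0],[0,0,-0.01,0,0,0],[0,0,-0.015,0,0,0],[0,0,-0.02,0,0,0],[0,0,-0.02,0,0,0]]'
python3 - <<'E'
from h import *
f=grab('wrist','w11'); g=grab('scene','s11')
o=np.zeros((600,800,3),np.uint8)
o[:,:450]=cv2.resize(cv2.imread('pics/w11.png')[120:320,245:395],(450,600),interpolation=cv2.INTER_CUBIC)
o[:500,450:]=cv2.resize(cv2.imread('pics/s11.png')[220:345,320:407],(350,500),interpolation=cv2.INTER_CUBIC)
cv2.imwrite('pics/c11.png',o); print(ctrl.get_state()['tool_pos'],ctrl.get_state()['ft_force'])
E
```

```text
t: 25.05
tool_pos: [0.4657, -0.3926, 0.0868]
tcp_rot: [179.9, -0.1, -178.5]
ft_force: [0.1, -0.7, 0.8]
grip_width: 0.05
grasp_force: 0.0
t: 25.68
tool_pos: [0.4669, -0.3937, 0.0894]
tcp_rot: [-179.9, 0.1, -178.5]
ft_force: [-0.5, 0.1, 5.3]
grip_width: 0.0205
grasp_force: 58.6
t: 26.3
tool_pos: [0.4667, -0.3935, 0.1091]
tcp_rot: [-180.0, 0.0, -178.5]
ft_force: [-0.4, 0.1, -1.1]
grip_width: 0.0207
grasp_force: 58.6
[ 0.46638678 -0.39318476  0.1083646 ] [-0.34417259 -0.37095678 -0.45378652]
```

View pics/c11.png

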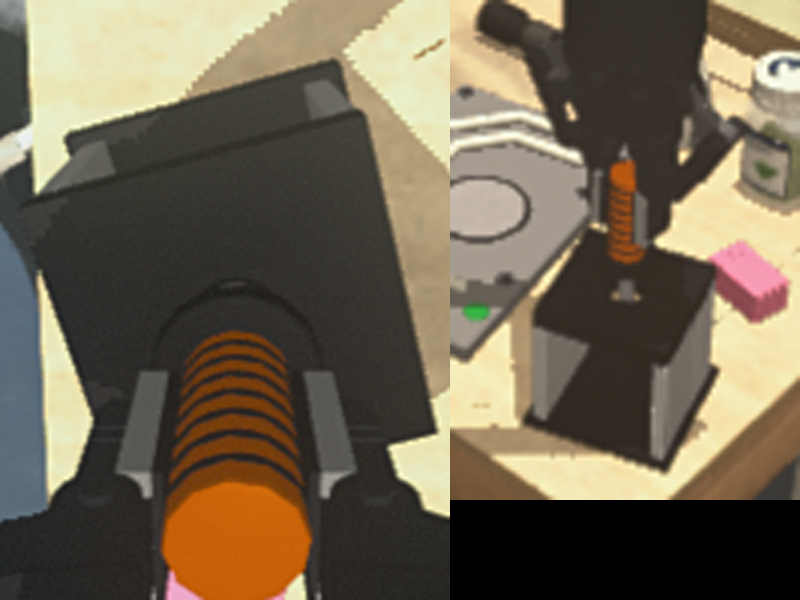

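The probe is held upright and the stand hole is free. Next I'll fit the seam polyline from all three cameras, aligned on the dots, and locate the held handle relative to the TCP.

```bash
cat > m5.py <<'E'
from m2 import *
F={'w8':(cv2.imread('pics/w8.png'),'wrist'),'t6':0,'s8':0}
import pickle
t=load('t6','top'); s=load('s8','scene')
P=np.array([[0.4512,-0.274],[0.4441,-0.2139],[0.4702,-0.1766],[0.5682,-0.1587],[0.61,-0.1897],[0.6187,-0.2431]])
D=dense(P,.012); pts=[[] for _ in D]
for f,sh in((t,(-.0038,-.0013)),(s,(0,0))):
    Pf=P-np.array(sh)+[-.0035,-.001]
    for i,(p,d) in enumerate(dense(Pf,.012)):
        (c,o),n=prof(f,p,d)
        if c>.55: pts[i].append(p+o*n+sh)
w8='0.448 -0.2682|0.4446 -0.2565|0.4422 -0.2445|0.4398 -0.2326|0.4399 -0.2204|0.4466 -0.2086|0.4531 -0.1993|0.4596 -0.19|0.4669 -0.1812|0.4769 -0.1784|0.4891 -0.1762|0.5016 -0.1754|0.5135 -0.1712|0.526 -0.17||||||0.5812 -0.1739|0.5917 -0.1817|0.6021 -0.1894|0.6064 -0.1957|0.6087 -0.2063|0.6104 -0.217|0.6126 -0.2276|0.6144 -0.2383'.replace('||||||','|||||').split('|')
for i,v in enumerate(w8):
    if v: pts[i].append(np.array(v.split(),float)+[.0001,.0032])
L=[]
for a,b in((0,4),(5,9),(9,17),(17,21),(21,26)):
    Q=np.array([q for x in pts[a:b] for q in x]); c0=np.median(Q,0); d=P[1]*0
    k=[0,5,9,17,21].index(a); d=P[k+1]-P[k]; th0=np.arctan2(d[1],d[0])
    r=least_squares(lambda v:-(Q-c0)[:,0]*np.sin(v[0])+(Q-c0)[:,1]*np.cos(v[0])-v[1],[th0,0],loss='soft_l1',f_scale=.001)
    th,o=r.x; n=np.array([-np.sin(th),np.cos(th)]); L.append((n,n@c0+o)); print(k,np.degrees(th).round(1),'rms mm',(r.fun.std()*1e3).round(2),len(Q))
X=[np.linalg.solve(np.array([L[i][0],L[i+1][0]]),[L[i][1],L[i+1][1]]) for i in range(4)]
G=np.array([.4515,-.29]);Rd=np.array([.6186,-.2596])
for d,(n,c) in((G,L[0]),(Rd,L[4])): print('dot off line mm',((n@d-c)*1e3).round(1))
pr=lambda d,l:d-(l[0]@d-l[1])*l[0]
g=pr(G,L[0]); e=pr(Rd,L[4]); u=(X[0]-g)/np.linalg.norm(X[0]-g); v=(X[3]-e)/np.linalg.norm(X[3]-e)
V=np.array([g+.018*u,*X,e+.018*v]); print(V.round(4).tolist(),np.linalg.norm(np.diff(V,axis=0),axis=1).round(4))
np.save('seam.npy',V)
f=load('s11','scene'); q=to_px(f,[[.4665,-.3933,.142]])[0]
c,a,m=centroid(f,(6,150,60),(18,255,255),q,40); r=least_squares(lambda x:handle(f,x,.114,.170)-c,[.466,-.393]); print('held, scene',r.x.round(4),a,c, handle(f,r.x,.114,.170))
f=ctrl.grab_frame('wrist'); p=ctrl.get_state()['tool_pos']; print(p, 'held, wrist',to_world(f,[(323.8,299.8)],p[2]+.0616).round(4))
E
python3 m5.py
```

```text
0 100.8 rms mm 0.87 12
1 54.5 rms mm 0.35 12
2 10.5 rms mm 0.88 21
3 -35.1 rms mm 0.71 11
4 -79.8 rms mm 0.65 13
dot off line mm -0.4
dot off line mm 0.3
[[0.4478, -0.2724], [0.4375, -0.2186], [0.466, -0.1787], [0.5647, -0.1604], [0.6056, -0.1891], [0.6151, -0.2419]] [0.0547 0.0491 0.1004 0.05   0.0537]
held, scene [ 0.4604 -0.3933] 151 [362.43046358 272.94701987] [362.49896009 272.93925331]
[ 0.46628249 -0.39303828  0.10809992] held, wrist [[ 0.463  -0.3924  0.1697]]
```

```bash

python3 -m inch '[[0,0,-0.015,0,0,0],[0,0,-0.03,0,0,0],[0,0,-0.045,0,0,0],[0,0,-0.06,0,0,0],[0,0,-0.075,0,0,0]]'
python3 -m inch '[[0.002,0.02,0,0,0,0],[0.004,0.045,0,0,0,0],[0.006,0.07,0,0,0,0],[0.008,0.09,0,0,0,0],[0.009,0.103,0,0,0,0]]'
python3 -m inch '[[0,0,0.02,0,0,0],[0,0,0.04,0,0,0],[0,0,0.06,0,0,0],[0,0,0.074,0,0,0],[0,0,0.08,0,0,0]]'
python3 -m inch '[[0,0,0,0,0,0],[0,0,0,0,0,0],[0,0,0,0,0,0],[0,0,0,0,0,0],[0,0,0,0,0,0]]'
python3 - <<'E'
from h import *
f=grab('wrist','w12'); g=grab('scene','s12'); p=ctrl.get_state()['tool_pos']; print(p)
o=np.zeros((600,800,3),np.uint8)
o[:,:300]=cv2.resize(cv2.imread('pics/w12.png')[100:300,270:370],(300,600),interpolation=cv2.INTER_CUBIC)
q=to_px(g,[p+[-.003,0,-.0724]])[0]; print(q, to_px(g,[[.4511,-.2901,.014]]),to_px(f,[p+[-.003,0,-.0724]]))
x0,y0=int(q[0])-30,int(q[1])-45; print(x0,y0)
o[:,300:]=cv2.resize(cv2.imread('pics/s12.png')[y0:y0+72,x0:x0+60],(500,600),interpolation=cv2.INTER_CUBIC)
cv2.imwrite('pics/c12.png',o)
E
```

```text
t: 27.22
tool_pos: [0.4665, -0.3933, 0.1848]
tcp_rot: [-180.0, 0.0, -178.5]
ft_force: [-0.6, -0.1, -0.9]
grip_width: 0.0207
grasp_force: 58.6
t: 27.85
tool_pos: [0.4547, -0.2896, 0.1838]
tcp_rot: [-180.0, 0.0, -178.5]
ft_force: [-0.5, -0.0, 0.4]
grip_width: 0.0206
grasp_force: 58.7
t: 28.48
tool_pos: [0.454, -0.2901, 0.1016]
tcp_rot: [179.9, -0.1, -178.5]
ft_force: [0.1, -0.5, -1.2]
grip_width: 0.0205
grasp_force: 58.7
t: 29.1
tool_pos: [0.4549, -0.2905, 0.1036]
tcp_rot: [-180.0, 0.0, -178.5]
ft_force: [-0.6, -0.3, -1.7]
grip_width: 0.0207
grasp_force: 58.7
[ 0.4547839  -0.29050263  0.1035045 ]
[326.23919692 292.14986127] [[326.03888243 297.50415475]] [[322.86111011 204.68286327]]
296 247
```

View pics/c12.png

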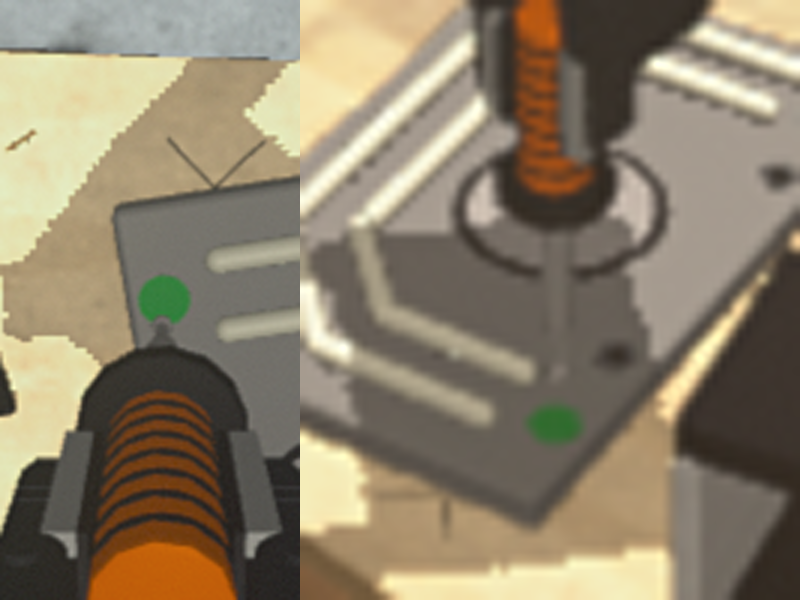

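The tip is where predicted: (326.6, 292) in the scene camera against a predicted (326.2, 292.1), right beside the green dot. I'll lower it and enter the channel.

```bash

python3 -m inch '[[0.0005,0,0.003,0,0,0],[0.001,0,0.006,0,0,0],[0.0012,0.0004,0.009,0,0,0],[0.0012,0.0004,0.012,0,0,0],[0.0012,0.0004,0.014,0,0,0]]'
python3 -m inch '[[0.0006,0.0036,0,0,0,0],[0.0011,0.0071,0,0,0,0],[0.0017,0.0107,0,0,0,0],[0.0022,0.0142,0,0,0,0],[0.0028,0.0178,0,0,0,0]]'
python3 - <<'E'
from h import *
s=ctrl.get_state(); p=s['tool_pos']; print(p, p[:2]-np.load('seam.npy')[0]-[.0025,0], s['ft_force'])
E
```

```text
t: 29.82
tool_pos: [0.4535, -0.29, 0.0891]
tcp_rot: [180.0, -0.0, -178.5]
ft_force: [-0.1, 0.2, -0.4]
grip_width: 0.0207
grasp_force: 58.7
t: 30.45
tool_pos: [0.4503, -0.2721, 0.0895]
tcp_rot: [-180.0, 0.0, -178.5]
ft_force: [-0.2, -0.7, -1.0]
grip_width: 0.0207
grasp_force: 58.7
[ 0.45027686 -0.27209313  0.08947045] [1.20910938e-05 2.95028195e-04] [-0.18546757 -0.73806315 -0.96108433]
```

```bash

for i in 1; do :; done
python3 -m inch '[[0.0006,0.0036,0.0005,0,0,0],[0.0012,0.0072,0.001,0,0,0],[0.0018,0.0108,0.001,0,0,0],[0.0024,0.0144,0.001,0,0,0],[0.003,0.018,0.001,0,0,0]]' | sed -n '2p;4p'
python3 -m inch '[[0.0006,0.0036,0,0,0,0],[0.0012,0.0072,0,0,0,0],[0.0018,0.0108,0,0,0,0],[0.0024,0.0144,0,0,0,0],[0.003,0.018,0,0,0,0]]' | sed -n '2p;4p'
python3 -m inch '[[0.0006,0.0036,0,0,0,0],[0.0012,0.0072,0,0,0,0],[0.0018,0.0108,0,0,0,0],[0.0024,0.0144,0,0,0,0],[0.0029,0.0178,0,0,0,0]]' | sed -n '2p;4p'
python3 -m inch '[[-0.002,0.0026,0,0,0,0],[-0.004,0.0052,0,0,0,0],[-0.006,0.0079,0,0,0,0],[-0.008,0.0105,0,0,0,0],[-0.0098,0.0131,0,0,0,0]]' | sed -n '2p;4p'
python3 - <<'E'
from h import *
s=ctrl.get_state(); p=s['tool_pos']; V=np.load('seam.npy'); print(p, p[:2]-(V[1]+(V[2]-V[1])/3)-[.0025,0], s['tcp_rot'])
from m2 import centroid
E
```

```text
tool_pos: [0.4468, -0.2542, 0.0884]
ft_force: [-0.3, -0.4, -0.4]
tool_pos: [0.4433, -0.2363, 0.0884]
ft_force: [0.1, -0.2, -1.5]
tool_pos: [0.44, -0.2186, 0.0884]
ft_force: [0.6, -0.6, -1.6]
tool_pos: [0.4496, -0.2053, 0.0884]
ft_force: [-0.4, 0.3, -0.4]
[ 0.44956423 -0.20528515  0.08836178] [9.28161947e-05 1.45248243e-05] [ 1.79998417e+02 -4.02589676e-03 -1.78512313e+02]
```

```bash

python3 -m inch '[[-0.002,0.0026,0,0,0,0],[-0.004,0.0052,0,0,0,0],[-0.006,0.0079,0,0,0,0],[-0.008,0.0105,0,0,0,0],[-0.0098,0.0131,0,0,0,0]]' | sed -n '2p;4p'
python3 -m inch '[[-0.002,0.0026,0,0,0,0],[-0.004,0.0052,0,0,0,0],[-0.006,0.0079,0,0,0,0],[-0.008,0.0105,0,0,0,0],[-0.0099,0.0131,0,0,0,0]]' | sed -n '2p;4p'
python3 -m inch '[[-0.004,0.0006,0,0,0,0],[-0.0079,0.0012,0,0,0,0],[-0.0119,0.0019,0,0,0,0],[-0.0158,0.0025,0,0,0,0],[-0.0198,0.0031,0,0,0,0]]' | sed -n '2p;4p'
python3 -m inch '[[-0.004,0.0006,0,0,0,0],[-0.0079,0.0012,0,0,0,0],[-0.0119,0.0019,0,0,0,0],[-0.0158,0.0025,0,0,0,0],[-0.0198,0.0031,0,0,0,0]]' | sed -n '2p;4p'
python3 - <<'E'
from h import *
s=ctrl.get_state(); p=s['tool_pos']; V=np.load('seam.npy'); print(p, p[:2]-(V[2]+(V[3]-V[2])*.4)-[.0025,0], s['tcp_rot'])
grab('wrist','w13'); grab('scene','s13'); grab('top','t13')
E
```

```text
tool_pos: [0.459, -0.1919, 0.0884]
ft_force: [-0.1, -0.6, -1.6]
tool_pos: [0.4686, -0.1786, 0.0884]
ft_force: [-0.2, 1.1, -0.5]
tool_pos: [0.4884, -0.1751, 0.0884]
ft_force: [-1.2, -0.5, -1.0]
tool_pos: [0.5081, -0.1715, 0.0884]
ft_force: [0.1, 0.3, -0.6]
[ 0.50814426 -0.17148711  0.08839274] [ 0.000197   -0.00014794] [ 1.79998993e+02  9.08289527e-04 -1.78514445e+02]
```

```bash

python3 -m inch '[[-0.004,0.0006,0,0,0,0],[-0.0079,0.0012,0,0,0,0],[-0.0119,0.0019,0,0,0,0],[-0.0158,0.0025,0,0,0,0],[-0.0198,0.0032,0,0,0,0]]' | sed -n '2p;4p'
python3 -m inch '[[-0.004,0.0006,0,0,0,0],[-0.0079,0.0012,0,0,0,0],[-0.0119,0.0019,0,0,0,0],[-0.0158,0.0025,0,0,0,0],[-0.0198,0.0032,0,0,0,0]]' | sed -n '2p;4p'
python3 -m inch '[[-0.004,0.0006,0,0,0,0],[-0.0079,0.0012,0,0,0,0],[-0.0119,0.0019,0,0,0,0],[-0.0158,0.0025,0,0,0,0],[-0.0198,0.0031,0,0,0,0]]' | sed -n '2p;4p'
python3 -m inch '[[-0.0027,-0.002,0,0,0,0],[-0.0054,-0.004,0,0,0,0],[-0.008,-0.0059,0,0,0,0],[-0.0107,-0.0079,0,0,0,0],[-0.0134,-0.0099,0,0,0,0]]' | sed -n '2p;4p'
python3 -m inch '[[-0.0027,-0.002,0,0,0,0],[-0.0054,-0.004,0,0,0,0],[-0.008,-0.0059,0,0,0,0],[-0.0107,-0.0079,0,0,0,0],[-0.0134,-0.0099,0,0,0,0]]' | sed -n '2p;4p'
python3 - <<'E'
from h import *
s=ctrl.get_state(); p=s['tool_pos']; V=np.load('seam.npy'); print(p, p[:2]-(V[3]+(V[4]-V[3])*.667)-[.0025,0], s['tcp_rot'])
E
```

```text
tool_pos: [0.5279, -0.1678, 0.0884]
ft_force: [-0.4, 0.2, -1.8]
tool_pos: [0.5475, -0.1641, 0.0884]
ft_force: [-0.3, -0.9, -1.2]
tool_pos: [0.5673, -0.1604, 0.0884]
ft_force: [0.2, -0.5, -1.6]
tool_pos: [0.5808, -0.1702, 0.0884]
ft_force: [-1.1, -0.3, -1.5]
tool_pos: [0.5945, -0.1797, 0.0884]
ft_force: [-1.0, -0.1, -1.4]
[ 0.59451498 -0.17972932  0.08840067] [ 8.48469973e-06 -1.89388408e-04] [-1.79998812e+02  1.49959651e-03 -1.78512959e+02]
```

Tracking is still within 0.2 mm. Next come the final diagonal, the far leg and on to the red dot, then lift.

```bash

python3 -m inch '[[-0.0027,-0.002,0,0,0,0],[-0.0054,-0.004,0,0,0,0],[-0.008,-0.0059,0,0,0,0],[-0.0107,-0.0079,0,0,0,0],[-0.0134,-0.0099,0,0,0,0]]' | sed -n '2p;4p'
python3 -m inch '[[-0.0005,-0.0035,0,0,0,0],[-0.0011,-0.0071,0,0,0,0],[-0.0016,-0.0106,0,0,0,0],[-0.0022,-0.0142,0,0,0,0],[-0.0027,-0.0177,0,0,0,0]]' | sed -n '2p;4p'
python3 -m inch '[[-0.0005,-0.0035,0,0,0,0],[-0.0011,-0.0071,0,0,0,0],[-0.0016,-0.0106,0,0,0,0],[-0.0022,-0.0142,0,0,0,0],[-0.0027,-0.0177,0,0,0,0]]' | sed -n '2p;4p'
python3 -m inch '[[-0.0005,-0.0035,0,0,0,0],[-0.0011,-0.0071,0,0,0,0],[-0.0016,-0.0106,0,0,0,0],[-0.0022,-0.0142,0,0,0,0],[-0.0027,-0.0177,0,0,0,0]]' | sed -n '2p;4p'
python3 -m inch '[[-0.0005,-0.0036,0,0,0,0],[-0.0011,-0.0072,0,0,0,0],[-0.0016,-0.0108,0,0,0,0],[-0.0022,-0.0144,0,0,0,0],[-0.0027,-0.0178,0,0,0,0]]' | sed -n '2p;4p'
python3 - <<'E'
from h import *
s=ctrl.get_state(); p=s['tool_pos']; print(p, p[:2]-[.6183+.0025,-.2596], s['tcp_rot'])
E
python3 -m inch '[[0,0,-0.01,0,0,0],[0,0,-0.025,0,0,0],[0,0,-0.045,0,0,0],[0,0,-0.07,0,0,0],[0,0,-0.097,0,0,0]]' | sed -n '2p;4p'
python3 - <<'E'
from h import *
rows([.4667,-.3935,.186],181.5)
E
```

```text
tool_pos: [0.6081, -0.1893, 0.0884]
ft_force: [-0.1, -0.9, -0.7]
tool_pos: [0.6112, -0.207, 0.0884]
ft_force: [1.1, 1.0, -1.7]
tool_pos: [0.6144, -0.2246, 0.0884]
ft_force: [-0.1, -0.3, -1.3]
tool_pos: [0.6175, -0.2423, 0.0884]
ft_force: [-0.6, -0.7, -1.4]
tool_pos: [0.6206, -0.26, 0.0884]
ft_force: [0.2, -0.9, -0.7]
[ 0.62063702 -0.25999218  0.08840167] [-0.00016298 -0.00039218] [-1.79999281e+02 -2.01070003e-03 -1.78514866e+02]
tool_pos: [0.6209, -0.2597, 0.1879]
ft_force: [0.3, 0.2, -0.4]
to [0.4667, -0.3935, 0.186] 181.5 dist 0.2042
[[0.032, -0.026, 0.0, 0, 0, np.float64(-0.0)], [0.063, -0.052, 0.001, 0, 0, np.float64(-0.0)], [0.095, -0.078, 0.001, 0, 0, np.float64(-0.0)], [0.126, -0.104, 0.002, 0, 0, np.float64(-0.0)], [0.158, -0.13, 0.002, 0, 0, np.float64(-0.0)]]
```

```bash

python3 -m inch '[[0.032,-0.026,0,0,0,0],[0.063,-0.052,0,0,0,0],[0.095,-0.078,0,0,0,0],[0.126,-0.104,0,0,0,0],[0.158,-0.13,0,0,0,0]]' | sed -n '2p;4p'
python3 -m inch '[[0,0,0,0,0,0],[0,0,0,0,0,0],[0,0,0,0,0,0],[0,0,0,0,0,0],[0,0,0,0,0,0]]' | sed -n '2p;4p'
python3 - <<'E'
from h import *
s=ctrl.get_state(); print(s['tool_pos']); rows([.4666,-.3934,.095],181.5)
E
```

```text
tool_pos: [0.4655, -0.3949, 0.1876]
ft_force: [-0.1, -0.1, -0.8]
tool_pos: [0.4665, -0.3933, 0.1853]
ft_force: [-0.7, -0.3, -0.2]
[ 0.46649076 -0.39332488  0.18534537]
to [0.4666, -0.3934, 0.095] 181.5 dist 0.0903
[[-0.0, -0.0, 0.018, 0, 0, np.float64(0.0)], [-0.0, -0.0, 0.036, 0, 0, np.float64(0.0)], [-0.0, -0.0, 0.054, 0, 0, np.float64(0.0)], [-0.0, -0.0, 0.072, 0, 0, np.float64(0.0)], [-0.0, -0.0, 0.09, 0, 0, np.float64(0.0)]]
```

```bash

python3 -m inch '[[0,0,0.008,0,0,0],[0,0,0.016,0,0,0],[0,0,0.024,0,0,0],[0,0,0.032,0,0,0],[0,0,0.04,0,0,0]]' | sed -n '2p;4p'
python3 -m inch '[[0,0,0.01,0,0,0],[0,0,0.02,0,0,0],[0,0,0.03,0,0,0],[0,0,0.04,0,0,0],[0,0,0.05,0,0,0]]' | sed -n '2p;4p'
python3 -m inch '[[0,0,0.001,0,0,0],[0,0,0.002,0,0,0],[0,0,0.003,0,0,0],[0,0,0.004,0,0,0],[0,0,0.0045,0,0,0]]' | sed -n '2p;4p'
```

```text
tool_pos: [0.4659, -0.3938, 0.1447]
ft_force: [-0.0, 0.8, -1.0]
tool_pos: [0.466, -0.3938, 0.0947]
ft_force: [-0.4, -0.1, -0.8]
tool_pos: [0.4661, -0.3939, 0.091]
ft_force: [-0.8, -0.0, -1.4]
```

```bash

python3 -m inch '[[0,0,0.0005,0,0,0],[0,0,0.001,0,0,0],[0,0,0.0015,0,0,0],[0,0,0.002,0,0,0],[0,0,0.002,0,0,0]]' | sed -n '2p;4p'
python3 -m inch '[[0,0,0,0,0,0],[0,0,0,0,0,0],[0,0,0,0,0,0],[0,0,0,0,0,0],[0,0,0,0,0,0]]' | sed -n '2p;4p'
```

```text
tool_pos: [0.4662, -0.3939, 0.0895]
ft_force: [-1.4, 1.4, 5.7]
tool_pos: [0.4662, -0.3939, 0.0894]
ft_force: [-2.0, 2.1, 5.4]
```

The collar touched the plate at the same height as at pickup, so I'll release and back off upward.

```bash

python3 -m inch '[[0,0,0,0,0,0],[0,0,0,0,0,0],[0,0,0,0,0,0],[0,0,0,0,0,0],[0,0,0,0,0,0]]' 0.05
python3 -m inch '[[0,0,-0.015,0,0,0],[0,0,-0.04,0,0,0],[0,0,-0.07,0,0,0],[0,0,-0.1,0,0,0],[0,0,-0.13,0,0,0]]' | sed -n '2p;4p'
python3 -m inch '[[0.01,0.05,0,0,0,0],[0.02,0.1,0,0,0,0],[0.03,0.15,0,0,0,0],[0.03,0.19,0,0,0,0],[0.03,0.21,0,0,0,0]]' | sed -n '2p;4p'
cat > m6.py <<'E'
from m2 import *
f=grab('scene','s14'); g=load('s8','scene')
q=to_px(f,[[.4645,-.3935,.12]])[0]
for n,F in(('now',f),('before',g)):
    c,a,m=centroid(F,(6,150,70),(18,255,255),q,60); print(n,c.round(1),a,np.argwhere(m).min(0),np.argwhere(m).max(0))
t0=load('t0' if 0 else 't6','top'); t=grab('top','t14')
for (A,B,n,r) in((f['image'],g['image'],'scene',(220,345,310,420)),(f['image'],g['image'],'panel',(235,310,270,370))):
    d=np.abs(A.astype(int)-B).max(2)[r[0]:r[1],r[2]:r[3]]>50; ys,xs=np.where(d); print(n,d.sum(),(xs.min()+r[2],xs.max()+r[2],ys.min()+r[0],ys.max()+r[0]) if d.sum() else '')
w=grab('wrist','w14')
print(ctrl.get_state()['t'],ctrl.get_state()['tool_pos'])
E
python3 m6.py
```

```text
t: 47.48
tool_pos: [0.466, -0.3938, 0.0888]
tcp_rot: [180.0, -0.0, -178.5]
ft_force: [-0.1, -0.4, -0.6]
grip_width: 0.05
grasp_force: 0.0
tool_pos: [0.4662, -0.394, 0.2214]
ft_force: [0.3, -0.5, -0.1]
tool_pos: [0.4308, -0.1832, 0.2203]
ft_force: [-0.7, 0.3, -0.5]
now [363.8 279.4] 219 [267 359] [292 368]
before [363.4 279.1] 215 [267 359] [291 368]
scene 174 (np.int64(310), np.int64(364), np.int64(220), np.int64(297))
panel 879 (np.int64(270), np.int64(364), np.int64(262), np.int64(305))
48.975 [ 0.43082753 -0.18554711  0.21931662]
```

```bash
python3 - <<'E'
from m2 import *
f=grab('wrist','w15')
def frac(F,P,z,lo,hi):
    m=np.zeros(F['image'].shape[:2],np.uint8); cv2.fillConvexPoly(m,np.int32(to_px(F,[[x,y,z] for x,y in P]).round()),255)
    h=cv2.inRange(cv2.cvtColor(F['image'],cv2.COLOR_RGB2HSV),np.array(lo),np.array(hi)); return (m>0).sum(),((m>0)&(h>0)).sum()
P=[[.620,-.125],[.645,-.263],[.428,-.302],[.404,-.165]]; B=[[.505,.085],[.505,-.005],[.405,-.008],[.405,.082]]
for n,F in(('wrist',f),('scene',grab('scene'))):
    print(n,'panel wood',frac(F,P,.014,(8,70,60),(30,255,255)),'tub wood',frac(F,B,.03,(8,50,40),(30,255,255)))
E
```

```text
wrist panel wood (np.int64(14629), np.int64(0)) tub wood (np.int64(5316), np.int64(1968))
scene panel wood (np.int64(2940), np.int64(0)) tub wood (np.int64(679), np.int64(143))
```

The cover has no timber on it, the tub holds the scraps, and the probe's silhouette matches its starting pose. Handing in.

```bash
python3 -c "
from cell import ctrl
print(ctrl.hand_in())"
```

```text
the job is handed in; nothing more can be done
None
```

The job is handed in: the three scraps that were on the cover are in the tub, the probe was traced from the green dot to the red dot at about 3 cm/s, and it hangs upright in its stand again.

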